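# Lay the stand's two spatulas into the instrument tray

## Task

Pull the two black-handled steel spatulas up out of the slotted stand and lay one in each lane of the metal tray, flat, both pointing the same way: blade end slid up against the tall stop wall at the tray's closed end. Leave the pens standing in the stand and do not disturb the bottle, the timer or the carton.

Things in the scene. Friction and masses are not known exactly. Their poses are not given: they have to be found in the camera images.
- stand: fixed grey block 60 (x) x 150 (y) x 85 mm high on a 68 x 158 x 6 mm foot; origin under its centre, z up. Four upright slots in a row at y = -54, -18, 18, 54 mm, each 25 (x) by 14 (y) mm, floor 7 mm above the underside. Spatulas and pens stand in them in any order, width along the stand's x, leaning up to a few degrees, and stick out 67 to 82 mm
- spatula_up: flat lab spatula 160 mm long, 60 g: steel blade 55 x 22 x 4 mm with a round end, 10 mm neck 9 mm wide, black handle 95 x 16 x 10 mm. Starts upright in a slot of the stand, blade up. Origin at mid-length on the flat underside; x across the width, y along it from blade (-80 mm) to handle end (+80 mm), z through the thickness (blade 0 to 4 mm, handle 0 to 10 mm)
- spatula_down: flat lab spatula 160 mm long, 60 g: steel blade 55 x 22 x 4 mm with a round end, 10 mm neck 9 mm wide, black handle 95 x 16 x 10 mm. Starts upright in a slot of the stand, handle up, blade down. Origin at mid-length on the flat underside; x across the width, y along it from blade (-80 mm) to handle end (+80 mm), z through the thickness (blade 0 to 4 mm, handle 0 to 10 mm)
- tray: fixed bare-metal instrument tray, 104 (x) x 208 (y) mm, floor 3 mm thick; origin under its centre, z up. Two lanes side by side along y, each 46 mm wide, between three long walls 4 mm thick and 15 mm high; at the +y end a stop wall 8 mm thick and 26 mm high closes both lanes, the -y end is open
- lane_near (a point): middle of the foot of the stop wall's inner face in the tray's -x lane, on the lane floor; axes as the tray, so the lane runs 200 mm from here along -y
- lane_far (a point): the same point in the tray's +x lane
- pen_a: slim ball pen, 145 x 11 x 9 mm, standing in a slot of the stand, to be left there; origin at mid-length, y along it (pointing down)
- pen_b: second such pen, standing in another slot, to be left there
- stain_bottle: bystander: small brown reagent bottle with black cap, 33 mm across, 75 mm high; origin under its centre
- timer: bystander: flat white bench timer 66 x 66 x 20 mm; origin under its centre
- kit_box: bystander: white carton 70 (x) x 110 (y) x 40 mm; origin under its centre
- spatula_up_blade_end (a point): middle of the blade end of spatula_up, mid-thickness
- spatula_up_handle_end (a point): middle of the handle end of spatula_up, mid-thickness
- spatula_down_blade_end (a point): middle of the blade end of spatula_down, mid-thickness
- spatula_down_handle_end (a point): middle of the handle end of spatula_down, mid-thickness

How it is judged:
By the outcome, as a careful person would: the job done as asked, in the order asked, and still so for the second after the job is handed in, with the robot touching nothing.
It also fails if it takes over 72 s, if anything falls off the work surface, if the arm or the gripper's body presses on something with over 40 N, if the wrist force passes 120 N, or if a joint passes its speed limit or range.

## Robot

A 6-joint arm with a two-finger parallel gripper is mounted at the origin on a cart in front of the work surface, level with it; the furniture and walls round the work are solid. World frame = base frame: x ahead of the robot, y to its left, z up, the work surface at z = 0. Lengths are in mm, angles in rad, forces in N, time in s.
With the tool pointing down it reaches from about 300 to 950 mm from the base axis. Payload 3.1 kg.
Tool frame: the origin (TCP) lies at the very end of the fingers, on their centre line; the grasp point (between the pads) lies 19 mm behind it (grip_point_offset is the distance from the TCP to the grasp point, in mm); z points along the fingers, y is the line along which they close (so a half turn about z gives the same grasp; the last joint's range is limited). The gripper opens to 85 mm and grips with 20 to 120 N. Pads are 22 mm wide; open, the fingers measure 114 mm over their backs; the gripper's body (76 mm by 85 mm) begins 54 mm behind the grasp point. The pads swing forward as they close: fully open they stand 13 mm farther back than shut.
Start: joints at [-1.282, 0.308, 1.634, -0, 1.2, -0.07], TCP at [219.443, -585.215, 205.872] pointing down, gripper open.
Joint ranges: [-3.06, 3.06], [-0.79, 1.96], [0.05, 2.63], [-1.19, 4.34], [0.05, 2.64], [-2.94, 2.94]. Speed limits (rad/s): [2.79, 2.79, 3.14, 3.14, 3.14, 3.14].

## Interface

Orientations are given as [roll, pitch, yaw] about the fixed x, y, z axes, in that order (R = Rz(yaw) Ry(pitch) Rx(roll)).
In Python, from plant import * gives the robot as it stands.
- The arm moves only by the shell command python3 -m creep 'ROWS' [FORCE]. ROWS is text: rows parted by semicolons, each of 7 numbers parted by spaces: the shift along the tool's x, y, z as a fraction of full scale, then the turn, a rotation vector about the tool's x, y, z as a fraction of full scale, then the closure, from -1 (fully open) to 1 (shut). In form: dx dy dz wx wy wz fingers; .... A call has 1 to 20 rows; each row shifts and turns the commanded pose from where the row before left it, along the tool's axes as they then stand; what a row does not reach is not made up. Full scale, the value 1, is 0.03 m for a shift and 2 pi rad for a turn. A row lasts 1/12 s, in which the tool goes at most 41.7 mm and 7.16 degrees, less where a joint would pass 70% of its speed; a pose out of reach is approached as far as the arm can. A call with a number of a shift or a turn outside -1 to 1 is refused whole. A call with a gripper value outside its range is refused whole. The fingers move at their own pace and stop on an object; FORCE is the grip in N (left out, the last holds). Time passes only in rows, so rows that do not move let the fingers close. It gives the time, the measured TCP pose, the force, the opening and the grip force at its end, in the units of the state.
- get_obs(): the state, without advancing time (a new reading comes with each control period).
- camera(name): name is "scene" or "top" or "wrist"; returns a dict with "img" (384x512x3 uint8, blue, green, red), "z_map" (384x512 float32, mm along the optical axis (not along the pixel's ray), 0 where there is no reading), "fx", "fy", "cx", "cy" (pixels), "world_from_camera" (4x4, takes a point from camera to world coordinates). Camera axes: x right, y down, z forward; pixel columns grow to the right and rows downward; lengths in mm; the calibration is good to about 2 mm. A picture is of the moment at which its call begins.
- finish_job(): hands the job in; it is judged then, once.
The state is a dict: "clock": time; "joints": joint angles; "qd": joint speeds; "joint_efforts": joint torques, N m; "position": TCP position; "tool_rot": TCP orientation; "ft_force": force on the tool from outside, world axes, zero at the start; "ft_torque": the same for the moment, N m; "finger_gap": opening from 0.0 (shut) to 1.0 (fully open); "grip_force": force on a finger pad.
Only numpy, scipy, OpenCV 4.12 (cv2) and the standard library are available. Lean on these libraries where they do the work, as an engineer would, in place of code of your own. Each camera call takes 0.05 s, during which the arm holds its last target. There are 200 camera calls.

## Working session

There is one attempt and no reset: what is moved stays moved. The work goes in short steps, Python scripts to look and compute and a shell command to move; the robot and the scene stay as the last step left them, time stands still between calls to the robot, and variables do not carry over. Pictures are saved under pics/ and viewed, at most 10 in all, crops included, and the job is handed in when it is done.

```bash
mkdir -p pics; ls; python3 - <<'E'
from plant import *
import cv2,numpy as np
o=get_obs();print({k:np.round(v,3) for k,v in o.items()})
ims=[]
for n in("scene","top"):
    c=camera(n);np.savez(f"{n}0.npz",**c);ims.append(c["img"]);print(n,c["fx"],c["cx"],c["cy"],np.round(c["world_from_camera"],3).tolist())
cv2.imwrite("pics/top0.png",cv2.resize(ims[1],(800,600)));cv2.imwrite("pics/scene0.png",cv2.resize(ims[0],(800,600)))
E
```

```text
pics
{'clock': np.float64(0.0), 'joints': array([-1.282,  0.309,  1.635,  0.   ,  1.2  , -0.07 ]), 'qd': array([-0.002, -0.   ,  0.002, -0.   , -0.   ,  0.   ]), 'joint_efforts': array([ 1.0000e-03, -4.1525e+01, -2.7667e+01,  0.0000e+00,  1.0000e-02,
       -0.0000e+00]), 'position': array([ 219.192, -584.383,  204.663]), 'tool_rot': array([-3.139, -0.   ,  0.359]), 'ft_force': array([ 0.235,  0.125, -0.4  ]), 'ft_torque': array([-0.017,  0.022, -0.015]), 'grip_force': np.float64(0.0), 'finger_gap': np.float64(1.001)}
scene 380.0556113013415 258.3258248023366 187.36914727300754 [[-0.896, -0.325, 0.304, 260.54], [-0.444, 0.682, -0.581, 658.063], [-0.019, -0.655, -0.755, 970.031], [0.0, 0.0, 0.0, 1.0]]
top 424.47956051412643 248.13603778696262 198.2798775513786 [[-0.051, -0.976, 0.213, 350.653], [-0.999, 0.048, -0.017, 35.621], [0.007, -0.213, -0.977, 1321.766], [0.0, 0.0, 0.0, 1.0]]
```

View pics/top0.png

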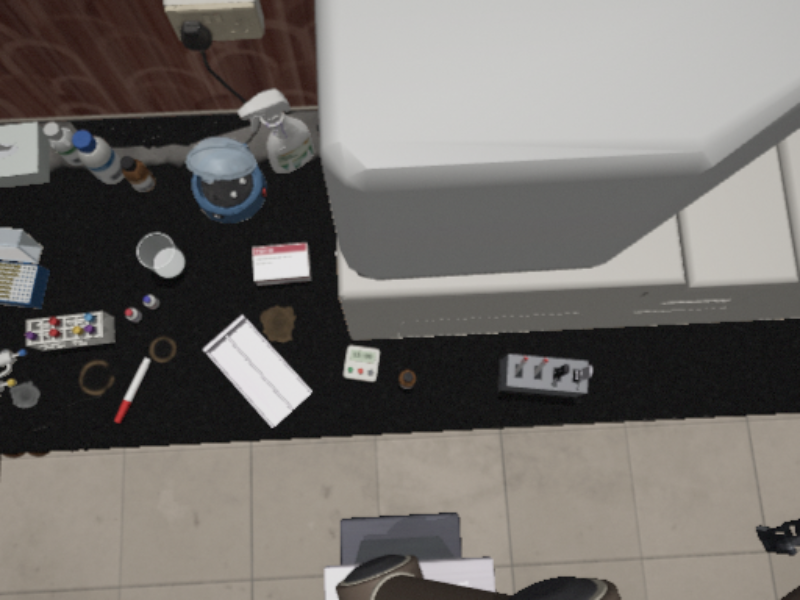

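View pics/scene0.png

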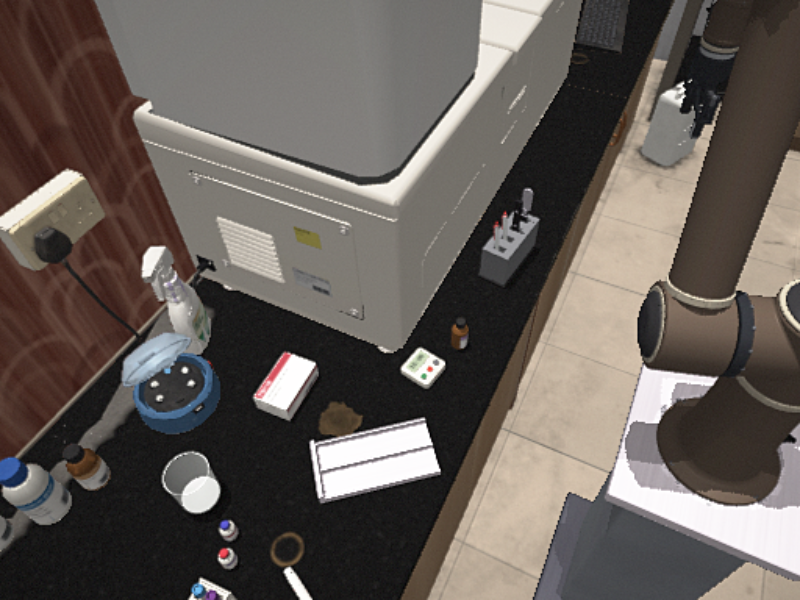

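Top view (800x600 scale): stand at (545,375), its slots from left to right hold pen, pen, black handle (560,372), and blade (583,372). The tray centre is at (258,370) with its stop wall at the upper left; the big machine stands close behind the stand.

```bash
cat > h.py <<'E'
import numpy as np,cv2
def cloud(c):
    z=c["z_map"].astype(float);v,u=np.mgrid[:z.shape[0],:z.shape[1]]
    P=np.stack([(u-c["cx"])/c["fx"]*z,(v-c["cy"])/c["fy"]*z,z,np.ones_like(z)],-1)
    W=(P@c["world_from_camera"].T)[...,:3];W[z==0]=np.nan;return W
E
python3 - <<'E'
from h import *
for n in("top","scene"):
    c=dict(np.load(n+"0.npz"));W=cloud(c);np.save(n+"W.npy",W)
    X,Y,Z=W[...,0],W[...,1],W[...,2]
    print(n,"table z",np.nanmedian(Z[(abs(Z)<12)]))
    def rect(m,l):
        p=W[m][:,:2].astype(np.float32)
        if len(p)<5:print(l,len(p));return
        print(l,len(p),np.round(W[m].mean(0),1),cv2.minAreaRect(p))
    b=np.load("topW.npy")
    if n=="top":
        s=W[240,349];t=W[237,165];print("stand~",s,"tray~",t,"bottle",W[243,260],"timer",W[232,231],"box",W[168,180],"machine",W[200,349],W[210,349])
    near=lambda q,r:(np.hypot(X-q[0],Y-q[1])<r)
    rect(near(s,100)&(Z>75)&(Z<95)&(X<s[0]+55),"standtop")
    for lo in(95,105,115,125,135,145,155,165):
        m=near(s,110)&(Z>lo)&(Z<lo+10)&(X<s[0]+50)
        for p,uv in zip(W[m],np.argwhere(m)): print(np.round(p).astype(int).tolist(),c["img"][tuple(uv)].tolist(),end=" ")
        print()
    rect(near(t,150)&(Z>8)&(Z<21),"traywalls");rect(near(t,150)&(Z>21)&(Z<32),"stop")
    rect(near(t,130)&(Z>-1)&(Z<32)&(c["img"].min(2)>110),"tray")
    mm=(Z>20)&(X<s[0]+150)&(X>s[0]+45)&(abs(Y-s[1])<150);print("machine minx by z",[(z,round(np.nanmin(X[mm&(abs(Z-z)<15)]),0)) for z in range(30,400,30) if (mm&(abs(Z-z)<15)).any()])
E
```

```text
top table z 0.22524615876659482
stand~ [ 480.80489556 -274.50685045   84.72810896] tray~ [525.89511521 274.9629113   15.257895  ] bottle [485.9154385  -14.26043806  77.43373559] timer [531.24261136  71.00336219  15.00164196] box [737.59701126 221.49579858  39.9522207 ] machine [ 569.21819587 -246.89166083  237.4282283 ] [ 568.47695091 -281.74503262   91.86609468]
standtop 850 [ 482.2 -274.5   85.3] ((483.9707336425781, -278.0977783203125), (150.45570373535156, 60.97431945800781), 81.97256469726562)
[502, -224, 98] [107, 106, 107] [499, -224, 97] [101, 101, 103] [496, -223, 98] [101, 101, 103] [496, -226, 99] [98, 98, 98] [495, -258, 97] [100, 100, 102] [492, -259, 95] [100, 100, 103] [491, -261, 99] [98, 97, 100] [491, -262, 104] [103, 100, 99] [489, -291, 104] [30, 29, 27] [487, -290, 98] [41, 39, 40] [485, -329, 102] [130, 125, 126] [485, -333, 98] [71, 67, 69] [484, -289, 98] [72, 69, 69] [482, -329, 99] [152, 148, 149] [482, -331, 103] [65, 63, 64] [481, -289, 99] [25, 24, 24] [479, -329, 100] [126, 122, 124] [479, -289, 98] [17, 17, 13] [476, -328, 101] [126, 122, 124] [476, -33
[... 14988 characters left out ...]
.4  12.8] ((524.5496826171875, 279.4959411621094), (206.7690887451172, 106.59385681152344), 39.94325637817383)
stop 117 [599.4 346.1  25.1] ((600.9876098632812, 344.47711181640625), (8.106152534484863, 102.15296936035156), 40.05021667480469)
tray 2680 [526.6 281.    5.1] ((530.0632934570312, 276.0966491699219), (210.99343872070312, 119.347900390625), 39.79171371459961)
machine minx by z [(60, np.float64(567.0)), (90, np.float64(567.0)), (120, np.float64(567.0)), (150, np.float64(567.0)), (180, np.float64(566.0)), (210, np.float64(566.0)), (240, np.float64(566.0)), (270, np.float64(566.0)), (300, np.float64(567.0)), (330, np.float64(565.0)), (360, np.float64(566.0)), (390, np.float64(557.0))]
```

```bash
cat >> h.py <<'E'
from scipy.spatial.transform import Rotation as Ro
def tool(yaw,phi): # yaw deg of nominal tool x when pointing down, then tilt phi deg about tool y (+: points towards tool x)
    return Ro.from_euler('z',yaw,degrees=True)*Ro.from_euler('x',180,degrees=True)*Ro.from_euler('y',phi,degrees=True)
def delta(p,R,o):
    """shift (units, in current tool axes; and in target axes) and turn (units) to pose p,R"""
    Rc=Ro.from_euler('xyz',o["tool_rot"]);d=np.array(p)-o["position"]
    rv=(Rc.inv()*R).as_rotvec();n=np.degrees(np.linalg.norm(rv))
    print("shift now-axes",np.round(Rc.inv().apply(d)/30,2),"after-turn axes",np.round(R.inv().apply(d)/30,2),"turn",np.round(rv/(2*np.pi),4),"deg",round(n,1))
E
python3 -m creep '.94 -.46 -.26 0 0 0 -1;.94 -.46 -.26 0 0 0 -1;.94 -.46 -.26 0 0 0 -1;.94 -.46 -.26 0 0 0 -1;.94 -.46 -.26 0 0 0 -1;.94 -.46 -.26 0 0 0 -1;.94 -.46 -.26 0 0 0 -1;.94 -.46 -.26 0 0 0 -1;.94 -.46 -.26 0 0 0 -1;.94 -.46 -.26 0 0 0 -1;.94 -.46 -.26 0 0 0 -1;.94 -.46 -.26 0 0 0 -1'
python3 -m creep '0 0 0 0 0 -.019 -1;0 0 0 0 0 -.019 -1;0 0 0 0 0 -.019 -1;0 0 0 0 0 -.019 -1;0 0 0 0 0 -.019 -1;0 0 0 0 0 -.019 -1;0 0 0 0 0 -.019 -1;0 0 0 0 0 -.019 -1;0 0 0 0 0 -.019 -1;0 0 0 0 0 0 -1;0 0 0 0 0 0 -1'
python3 - <<'E'
from plant import *;from h import *
o=get_obs();print(o["joints"],o["clock"])
delta([478,-310,300],tool(82,0),o)
c=camera("wrist");np.savez("w0.npz",**c);cv2.imwrite("pics/w0.png",c["img"]);print(np.round(c["world_from_camera"],2).tolist())
E
```

```text
clock: 1.1
position: [478.7, -309.8, 299.3]
tool_rot: [-3.141, 0.001, 0.359]
ft_force: [-0.2, 0.2, 0.4]
finger_gap: 0.999
grip_force: 0.0
clock: 2.02
position: [477.9, -311.1, 299.0]
tool_rot: [-3.141, -0.0, 1.43]
ft_force: [0.1, 0.3, -1.1]
finger_gap: 0.999
grip_force: 0.0
[-6.53505801e-01  1.31247765e-01  1.65930143e+00  1.84811504e-05
  1.35200981e+00 -5.12841278e-01] 2.0167
shift now-axes [ 0.04 -0.   -0.03] after-turn axes [ 0.04 -0.   -0.03] turn [-0.0001 -0.0001 -0.0002] deg 0.1
[[0.99, -0.13, -0.04, 488.46], [-0.14, -0.95, -0.29, -236.99], [-0.0, 0.29, -0.96, 467.02], [0.0, 0.0, 0.0, 1.0]]
```

View pics/w0.png

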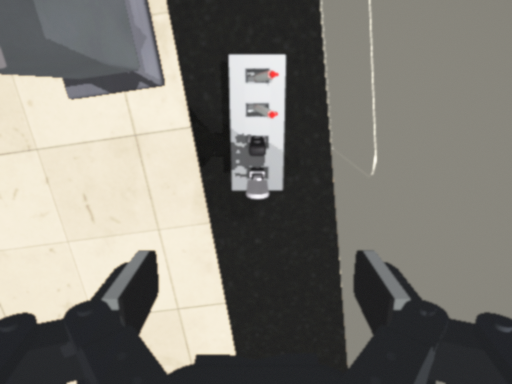

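```bash
python3 - <<'E'
from h import *
c=dict(np.load("w0.npz"));W=cloud(c)
print(c["fx"])
d=np.array([.139,.990]);e=np.array([.990,-.139])
S=W[...,:2]-np.array([483.5,-277]);A=S@d;B=S@e;Z=W[...,2]
m=(abs(A)<85)&(abs(B)<45)&(Z>78)&(Z<92);print("standtop",cv2.minAreaRect(W[m][:,:2].astype(np.float32)),np.median(Z[m]))
for nm,a0 in(("up",-54),("down",-18)):
  for z in range(88,176,6):
    m=(abs(A-a0)<16)&(abs(B)<20)&(abs(Z-z)<3)
    if m.sum()>3: print(nm,z,m.sum(),"along",np.round(np.percentile(A[m],[3,50,97]),1),"across",np.round(np.percentile(B[m],[3,50,97]),1),"grey",np.median(c["img"][m]))
E
```

```text
334.29095216343455
standtop ((483.94512939453125, -276.7494812011719), (149.21670532226562, 60.1756591796875), 82.17396545410156) 85.01601145524256
up 88 269 along [-68.8 -48.  -38.6] across [-19.1  -2.7  19.4] grey 178.0
up 94 11 along [-49.  -48.6 -48.4] across [-4.6  0.8  6.2] grey 70.0
up 100 90 along [-57.3 -51.  -48.3] across [-7.2 -0.4  7.5] grey 126.0
up 106 15 along [-53.7 -52.8 -51.3] across [-3.7  0.7  5.4] grey 121.0
up 112 32 along [-55.  -53.7 -52.5] across [-8.2 -0.4  7.5] grey 162.0
up 118 28 along [-55.  -54.5 -54.3] across [-9.3  0.1  9.6] grey 135.0
up 124 28 along [-55.1 -54.7 -54.3] across [-9.1 -0.4 10.5] grey 127.0
up 130 34 along [-54.9 -54.5 -54.2] across [-9.8  1.2 10.1] grey 126.0
up 136 42 along [-55.  -54.7 -54.3] across [-9.4  0.6 10.7] grey 126.0
up 142 24 along [-55.2 -54.6 -54.2] across [-9.8  0.1 10. ] grey 125.0
up 148 41 along [-54.9 -54.5 -54.2] across [-9.4  0.6 10.3] grey 126.0
up 154 46 along [-56.2 -54.6 -54.3] across [-10.2   0.6  11.3] grey 127.0
up 160 52 along [-57.6 -54.8 -54.2] across [-9.6  0.1 10.2] grey 140.5
up 166 75 along [-58.1 -5
[... 275 characters left out ...]
4 along [-10.6 -10.2  -9.8] across [-4.9  4.4  6.9] grey 51.5
down 118 12 along [-11.3  -9.8  -9.6] across [-6.   0.1  6.9] grey 37.5
down 124 12 along [-10.1  -9.5  -9.4] across [-5.2  1.1  6.5] grey 45.5
down 130 6 along [-12.  -10.1  -9.4] across [-7.4 -3.4  7.5] grey 56.0
down 136 14 along [-9.8 -9.2 -8.7] across [-5.9  0.1  6.1] grey 53.5
down 142 14 along [-10.7  -9.1  -8.8] across [-6.9  0.1  6.6] grey 50.0
down 148 14 along [-9.5 -8.9 -8.7] across [-5.8  0.1  5.9] grey 36.0
down 154 11 along [-10.6  -8.8  -8.7] across [-6.5  3.3  7.7] grey 31.0
down 160 12 along [-9.6 -8.6 -8.4] across [-6.5  0.   6.6] grey 33.0
down 166 174 along [-17.3 -12.6  -8.5] across [-6.8  0.5  7.7] grey 60.0
```

Wrist view: stand upright in the image with pens at (262,75) and (262,110), spatula_down's handle at (258,145) and spatula_up's blade at (258,185). The depth profile shows spatula_up's flat underside faces -y.

```bash
cat >> h.py <<'E'
C=np.array([483.9,-276.75]);d=np.array([.1362,.9907]);e=np.array([.9907,-.1362])
def st(A,B,z): return [*(C+A*d+B*e),z]
def tip(g,R,off=19): return np.array(g)+off*R.as_matrix()[:,2]
E
python3 -m creep '0 0 0 0 -.0185 0 -1;0 0 0 0 -.0185 0 -1;0 0 0 0 -.0185 0 -1;0 0 0 0 -.0185 0 -1;0 0 0 0 -.0185 0 -1;0 0 0 0 -.0185 0 -1;0 0 0 0 0 0 -1'
python3 - <<'E'
from plant import *;from h import *
o=get_obs();R=tool(82.17,-40);print(o["joints"])
delta(tip(st(-13.3,.4,153),R)-100*R.as_matrix()[:,2],R,o);delta(tip(st(-13.3,.4,153),R),R,o)
E
```

```text
clock: 2.65
position: [477.1, -307.5, 295.3]
tool_rot: [-3.134, 0.697, 1.441]
ft_force: [0.0, 0.4, -1.9]
finger_gap: 0.998
grip_force: 0.0
[-0.25900091  0.08760527  1.87831029 -0.75456794  1.19716693  0.16826643]
shift now-axes [3.51 0.12 0.55] after-turn axes [3.51 0.1  0.55] turn [-0.0004 -0.0001  0.0009] deg 0.3
shift now-axes [3.51 0.13 3.88] after-turn axes [3.51 0.1  3.88] turn [-0.0004 -0.0001  0.0009] deg 0.3
```

```bash

python3 -m creep '.7 .02 .1 0 0 0 -1;.7 .03 .1 0 0 0 -1;.7 .02 .1 0 0 0 -1;.7 .03 .1 0 0 0 -1;.7 .02 .14 0 0 0 -1;0 0 .7 0 0 0 -1;0 0 .7 0 0 0 -1;0 0 .7 0 0 0 -1;0 0 .6 0 0 0 -1;0 0 0 0 0 0 -1;0 0 0 0 0 0 -1'
python3 - <<'E'
from plant import *;from h import *
o=get_obs();R=tool(82.17,-40)
delta(tip(st(-13.3,.4,153),R),R,o)
c=camera("wrist");np.savez("w1.npz",**c);cv2.imwrite("pics/w1.png",c["img"])
E
```

```text
clock: 3.57
position: [483.5, -294.7, 157.2]
tool_rot: [-3.141, 0.696, 1.431]
ft_force: [0.4, 0.2, -0.1]
finger_gap: 0.999
grip_force: 0.0
shift now-axes [ 0.21 -0.05  0.64] after-turn axes [ 0.21 -0.05  0.64] turn [-0.0005 -0.0003 -0.0004] deg 0.3
```

View pics/w1.png

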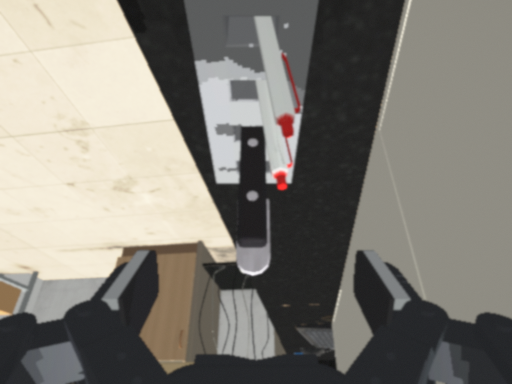

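Wrist view: the handle (240-268, 125-245) sits between the open fingers at (140,280) and (375,280), with spatula_up's blade tip behind at (253,262). I'll go in the last bit, grip and lift.

```bash

python3 -m creep '.1 -.02 .32 0 0 0 -1;.11 -.03 .32 0 0 0 -1;0 0 0 0 0 0 -1;0 0 0 0 0 0 1;0 0 0 0 0 0 1;0 0 0 0 0 0 1;0 0 0 0 0 0 1;0 0 0 0 0 0 1;0 0 0 0 0 0 1;0 0 0 0 0 0 1;0 0 0 0 0 0 1;0 0 0 0 0 0 1;0 0 0 0 0 0 1' 60
python3 -m creep '-.21 0 -.25 0 0 0 1;-.21 0 -.25 0 0 0 1;-.43 0 -.51 0 0 0 1;-.43 0 -.51 0 0 0 1;-.43 0 -.51 0 0 0 1;-.54 0 -.64 0 0 0 1;-.54 0 -.64 0 0 0 1;-.54 0 -.64 0 0 0 1;-.54 0 -.64 0 0 0 1;-.54 0 -.64 0 0 0 1;0 0 0 0 0 0 1;0 0 0 0 0 0 1'
python3 - <<'E'
from plant import *;from h import *
o=get_obs();print(o["joints"])
for n in("scene","wrist"):
    c=camera(n);np.savez(n[0]+"2.npz",**c)
    W=cloud(c)
    S=W[...,:2]-C;A=S@d;B=S@e;Z=W[...,2]
    for z in range(170,340,8):
        m=(abs(A+15)<18)&(abs(B)<14)&(abs(Z-z)<4)
        if m.sum()>2:print(n,z,m.sum(),np.round(np.percentile(A[m],[5,50,95]),1),np.round(np.percentile(B[m],[5,50,95]),1),np.median(c["img"][m]))
E
```

```text
clock: 4.7
position: [482.0, -301.3, 139.2]
tool_rot: [3.141, 0.698, 1.433]
ft_force: [0.2, -0.3, 2.7]
finger_gap: 0.129
grip_force: 58.6
clock: 5.7
position: [482.4, -301.8, 346.6]
tool_rot: [3.135, 0.697, 1.429]
ft_force: [-0.8, -0.0, -1.2]
finger_gap: 0.128
grip_force: 58.6
[-0.24629164  0.04675943  1.81565751 -0.72981925  1.27570985  0.11339518]
scene 218 10 [-21.1 -18.2 -16.1] [-5.4  1.6  9.2] 113.0
scene 226 14 [-18.8 -17.4 -15.6] [-9.2  0.1  9.7] 112.0
scene 234 11 [-19.5 -15.9 -14. ] [-6.5  0.3 10.1] 110.0
scene 242 17 [-20.3 -16.9 -14.3] [-9.5  0.3 10. ] 110.0
scene 250 15 [-19.8 -17.1 -13.8] [-8.8 -0.7  7.8] 109.0
scene 258 16 [-19.8 -17.  -14.4] [-7.2  3.1 10.6] 111.0
scene 266 13 [-20.  -16.4 -13.9] [-9.5 -3.2  9.7] 109.0
scene 274 6 [-15.6 -14.2 -11.8] [-3.   0.7  2.5] 114.0
scene 282 11 [-12.6 -11.2  -9.1] [-5.7  2.1  8.2] 72.0
scene 290 14 [-13.  -10.4  -8.8] [-7.  -0.5  7.4] 18.0
scene 298 13 [-14.  -10.9  -8.1] [-6.4  0.1  8.7] 18.0
scene 306 13 [-12.7 -10.5  -9.1] [-5.9 -1.4  6. ] 26.0
scene 314 12 [-14.2 -10.8  -8.4] [-6.8 -0.6  6.2] 21.0
scene 322 14 [-14.3  -9.6 
[... 401 characters left out ...]
] [-9.6  0.1  9.8] 148.0
wrist 250 253 [-17.7 -16.9 -16.2] [-9.5  0.1 10.2] 148.0
wrist 258 275 [-17.7 -16.8 -16.1] [-9.5  0.1 10.1] 149.0
wrist 266 263 [-19.3 -16.7 -14.3] [-9.8  0.1 10. ] 152.0
wrist 274 71 [-15.2 -14.6 -13.9] [-3.7  0.7  4.2] 152.0
wrist 282 243 [-12.5 -10.5  -9.7] [-6.7  0.7  7.5] 116.0
wrist 290 261 [-12.1 -10.6  -9.8] [-6.5  0.7  7.3] 32.0
wrist 298 265 [-12.3 -10.6  -9.7] [-6.3  0.7  7.8] 33.0
wrist 306 309 [-12.2 -10.4  -9.4] [-6.7  0.7  7.6] 34.0
wrist 314 323 [-12.3 -10.4  -9.4] [-6.6  0.7  7.9] 32.0
wrist 322 346 [-12.  -10.3  -9.3] [-6.4  0.7  7.8] 32.0
wrist 330 357 [-11.9 -10.2  -9.4] [-6.3  0.7  7.7] 33.0
wrist 338 401 [-12.1 -10.1  -9.1] [-6.6  0.7  8. ] 33.0
```

Spatula_down is out, and its underside also faces away from the gripper body, as wanted. Next I turn it towards lying with the blade ahead.

```bash
cat >> h.py <<'E'
T=np.array([524.5,279.7]);D=np.array([.766,.643]);L=np.array([.643,-.766])
def tr(s,lane,z): return [*(T+lane*25*L+(96-s)*D),z]   # s: distance from stop face
E
python3 - <<'E'
from plant import *;from h import *
o=get_obs();R=tool(40,42);delta(tip(tr(222,1,150),R),R,o)
E
```

```text
shift now-axes [16.72 -3.12 -4.97] after-turn axes [  2.66 -13.06  11.68] turn [-0.0026  0.2165  0.1271] deg 90.4
```

```bash
python3 - <<'E'
from plant import *;from h import *
o=get_obs();R=tool(40,42);delta([462,195,346],R,o)
E
```

```text
shift now-axes [ 12.44  -2.89 -10.53] after-turn axes [  7.61 -13.08   6.72] turn [-0.0026  0.2165  0.1271] deg 90.4
```

```bash

python3 -m creep '.62 -.145 -.53 0 0 0 1;.62 -.145 -.53 0 0 0 1;.62 -.145 -.53 0 0 0 1;.62 -.145 -.53 0 0 0 1;.62 -.145 -.53 0 0 0 1;.62 -.145 -.53 0 0 0 1;.62 -.145 -.53 0 0 0 1;.62 -.145 -.53 0 0 0 1;.62 -.145 -.53 0 0 0 1;.62 -.145 -.53 0 0 0 1;.62 -.145 -.53 0 0 0 1;.62 -.145 -.53 0 0 0 1;.62 -.145 -.53 0 0 0 1;.62 -.145 -.53 0 0 0 1;.62 -.145 -.53 0 0 0 1;.62 -.145 -.53 0 0 0 1;.62 -.145 -.53 0 0 0 1;.62 -.145 -.53 0 0 0 1;.62 -.145 -.53 0 0 0 1;.62 -.145 -.53 0 0 0 1'
python3 -m creep '0 0 0 -.0002 .0155 .0091 1;0 0 0 -.0002 .0155 .0091 1;0 0 0 -.0002 .0155 .0091 1;0 0 0 -.0002 .0155 .0091 1;0 0 0 -.0002 .0155 .0091 1;0 0 0 -.0002 .0155 .0091 1;0 0 0 -.0002 .0155 .0091 1;0 0 0 -.0002 .0155 .0091 1;0 0 0 -.0002 .0155 .0091 1;0 0 0 -.0002 .0155 .0091 1;0 0 0 -.0002 .0155 .0091 1;0 0 0 -.0002 .0155 .0091 1;0 0 0 -.0002 .0155 .0091 1;0 0 0 -.0002 .0155 .0091 1;0 0 0 0 0 0 1;0 0 0 0 0 0 1'
python3 - <<'E'
from plant import *;from h import *
o=get_obs();R=tool(40,42);print(o["joints"],o["clock"]);delta(tip(tr(222,1,150),R),R,o)
c=camera("wrist");np.savez("w3.npz",**c);W=cloud(c);Z=W[...,2]
for n,lo,hi in(("walls",9,20),("stop",21,32)):
    m=(Z>lo)&(Z<hi)&(np.hypot(W[...,0]-525,W[...,1]-280)<150);print(n,m.sum(),np.median(Z[m]),cv2.minAreaRect(W[m][:,:2].astype(np.float32)) if m.sum() else "")
cv2.imwrite("pics/w3.png",c["img"])
E
```

```text
clock: 7.47
position: [461.6, 195.6, 346.7]
tool_rot: [-3.137, 0.7, 1.436]
ft_force: [0.4, -0.1, -1.0]
finger_gap: 0.127
grip_force: 59.0
clock: 8.8
position: [460.5, 193.8, 345.1]
tool_rot: [-3.141, -0.73, 0.695]
ft_force: [-0.2, 0.9, 0.4]
finger_gap: 0.13
grip_force: 58.6
[ 0.01274696 -0.48057548  2.25309276  0.59229447  0.85556604  0.61060694] 8.8
shift now-axes [-4.88  0.02  4.99] after-turn axes [-4.89  0.01  4.98] turn [ 0.0002  0.0005 -0.0004] deg 0.2
walls 509 14.799578769548475 ((539.4808349609375, 290.129150390625), (159.26058959960938, 104.20136260986328), 40.16758728027344)
stop 178 25.51518373775221 ((601.1968994140625, 342.621337890625), (7.7401580810546875, 102.004638671875), 40.55671691894531)
```

View pics/w3.png

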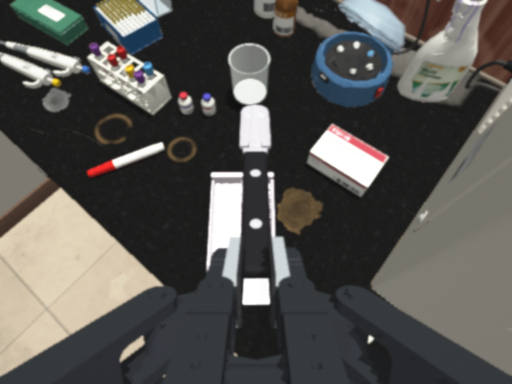

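Wrist view: spatula_down held with its handle (256,200) up-face to the camera, blade tip at (256,110), and the tray beneath at (240,230). I'll lower to the hover point.

```bash
sed -i 's/^T=.*/T=np.array([524.9,279.1]);D=np.array([.7638,.6455]);L=np.array([.6455,-.7638])/' h.py
python3 -m creep '-.61 0 .62 0 0 0 1;-.61 0 .62 0 0 0 1;-.61 0 .62 0 0 0 1;-.61 0 .62 0 0 0 1;-.61 0 .62 0 0 0 1;-.61 0 .62 0 0 0 1;-.61 0 .62 0 0 0 1;-.61 0 .62 0 0 0 1;0 0 0 0 0 0 1;0 0 0 0 0 0 1'
python3 - <<'E'
from plant import *;from h import *
o=get_obs();R=tool(40.2,42);print(o["joints"]);
for z in(60,32):delta(tip(tr(222,1,z),R),R,o)
c=camera("wrist");W=cloud(c);Z=W[...,2];S=W[...,:2]-np.array(tr(222,1,0))[:2];a=S@np.array([.7638,.6455]);b=S@L
for x in range(10,160,10):
    m=(abs(a-x)<4)&(abs(b)<13)&(Z>55)
    if m.sum()>3:print(x,m.sum(),np.round(np.median(Z[m]),1),np.round(np.percentile(b[m],[3,97]),1))
m=(Z>9)&(Z<20)&(abs(b+25)<70)&(a>25)&(a<220);print(cv2.minAreaRect(W[m][:,:2].astype(np.float32)),np.percentile(b[m],[1,99]))
E
```

```text
clock: 9.68
position: [456.5, 190.2, 139.5]
tool_rot: [-3.14, -0.734, 0.698]
ft_force: [0.6, -0.4, -0.5]
finger_gap: 0.128
grip_force: 58.6
[-0.00424583 -0.13762842  2.49269966  1.20693423  0.48250368 -0.15528925]
shift now-axes [-2.18  0.04  2.24] after-turn axes [-2.18  0.04  2.24] turn [ 0.0002 -0.0001 -0.0004] deg 0.2
shift now-axes [-2.8   0.05  2.93] after-turn axes [-2.8   0.04  2.93] turn [ 0.0002 -0.0001 -0.0004] deg 0.2
10 366 152.2 [-8.3  5.1]
20 366 148.8 [-8.9  5.9]
30 332 145.1 [-9.2  6.1]
40 285 141.6 [-9.   5.8]
50 267 138.0 [-9.3  5.7]
60 234 134.5 [-9.6  5.8]
70 201 131.0 [-9.2  5.5]
80 108 128.4 [-9.4  5.7]
90 227 117.6 [-12.3   8.3]
100 211 114.3 [-12.3   7.9]
110 195 110.8 [-12.6   8.2]
120 171 107.3 [-12.1   8.3]
130 162 103.9 [-11.9   7.8]
140 37 101.1 [-8.8  3.3]
((522.7520141601562, 276.125244140625), (195.0054473876953, 104.18255615234375), 40.12923049926758) [-75.70425285  27.82835337]
```

```bash
python3 - <<'E'
from plant import *;from h import *
o=get_obs();R=tool(40.2,42)
for z in(64,42):delta(tip(tr(195,1.1,z),R),R,o)
E
```

```text
shift now-axes [-1.5   0.08  2.76] after-turn axes [-1.49  0.09  2.77] turn [ 0.0005 -0.0006 -0.0002] deg 0.3
shift now-axes [-1.99  0.08  3.3 ] after-turn axes [-1.98  0.09  3.31] turn [ 0.0005 -0.0006 -0.0002] deg 0.3
```

```bash

python3 -m creep '-.3 .02 .55 0 0 0 1;-.3 .02 .55 0 0 0 1;-.3 .02 .55 0 0 0 1;-.3 .01 .55 0 0 0 1;-.3 .01 .55 0 0 0 1;0 0 0 0 0 0 1;0 0 0 0 0 0 1' 30
python3 -m creep '-.08 0 .09 0 0 0 1;-.08 0 .09 0 0 0 1;-.08 0 .09 0 0 0 1;-.08 0 .09 0 0 0 1;-.08 0 .09 0 0 0 1;-.08 0 .09 0 0 0 1;0 0 0 0 0 0 1' 25
python3 - <<'E'
from plant import *;from h import *
o=get_obs();R=tool(40.2,42);print(o["joints"],o["ft_torque"])
delta(tip(tr(195,1.1,42),R),R,o)
c=camera("wrist");W=cloud(c);Z=W[...,2];S=W[...,:2]-np.array(tr(0,1,0))[:2];a=S@D;b=S@L
for x in range(-200,0,10):
    m=(abs(a-x)<4)&(abs(b)<12)
    if m.sum()>3:print(x,m.sum(),np.round(np.median(Z[m]),1),end=" ")
cv2.imwrite("pics/w4.png",c["img"])
E
```

```text
clock: 10.32
position: [476.8, 202.2, 50.4]
tool_rot: [3.139, -0.739, 0.7]
ft_force: [-0.3, -0.7, -0.2]
finger_gap: 0.127
grip_force: 58.8
clock: 10.9
position: [475.5, 201.5, 27.6]
tool_rot: [3.139, -0.738, 0.699]
ft_force: [-0.2, 0.3, -1.4]
finger_gap: 0.128
grip_force: 59.4
[ 0.03527997  0.26469182  2.47131012  2.01584128  0.47379667 -1.01582171] [-0.26500633  0.28038838 -0.05799496]
shift now-axes [0.04 0.   0.03] after-turn axes [0.04 0.   0.03] turn [ 0.0008 -0.0007 -0.0003] deg 0.4
-200 772 45.7 -190 406 42.4 -180 425 40.2 -170 442 37.8 -160 424 35.4 -150 373 33.4 -140 352 31.2 -130 328 29.0 -120 282 27.2 -110 283 18.0 -100 297 16.7 -90 248 14.7 -80 233 12.5 -70 226 10.4 -60 184 8.2 -50 187 3.2 -40 228 3.1 -30 215 3.2 -20 196 3.1 -10 204 3.2
```

View pics/w4.png

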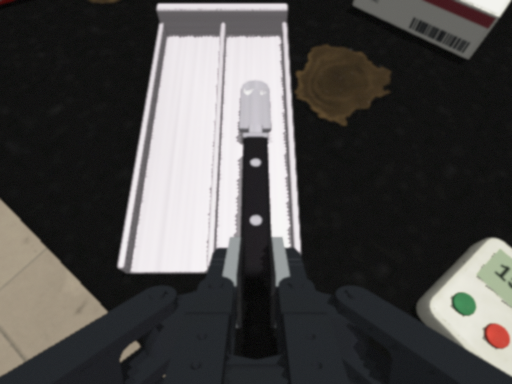

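Wrist view: blade tip rests in the right (far) lane at (255,85), handle (256,200) held at the open end, and the left lane is empty. Slide it forward, then release gently and back off.

```bash

python3 -m creep '.25 0 .25 0 0 0 1;.25 0 .25 0 0 0 1;.25 0 .25 0 0 0 1;.25 0 .25 0 0 0 1;0 0 0 0 0 0 1;0 0 0 0 0 0 .4;0 0 0 0 0 0 .2;0 0 0 0 0 0 .2;0 0 0 0 0 0 .2;0 0 0 0 0 0 .2;0 0 -.5 0 0 0 .2;0 0 -.8 0 0 0 .2;0 0 -.8 0 0 0 .2;0 0 -.8 0 0 0 .2;0 0 0 0 0 0 .2;0 0 0 0 0 0 .2' 25
cat >> h.py <<'E'
def lane(lanes=(1,-1)):
    from plant import camera
    c=camera("wrist");W=cloud(c);Z=W[...,2];img=c["img"]
    for l in lanes:
        S=W[...,:2]-np.array(tr(0,l,0))[:2];a=S@D;b=S@L
        m=(abs(b)<19)&(a<-2)&(a>-215)&(Z>4.5)&(Z<60);print("lane",l,"a range",np.round(np.percentile(a[m],[.5,99.5]),1) if m.any() else "")
        for x in range(-210,0,10):
            k=m&(abs(a-x)<4)
            if k.sum()>3:print(x,np.round(np.median(Z[k]),1),np.round(np.percentile(b[k],[3,97])),end="; ")
        print()
    return c
E
python3 - <<'E'
from plant import *;from h import *
o=get_obs();print(o["joints"])
c=lane()
cv2.imwrite("pics/w5.png",c["img"])
E
```

```text
clock: 12.28
position: [463.4, 190.7, 90.9]
tool_rot: [3.136, -0.739, 0.699]
ft_force: [0.9, 0.3, 0.0]
finger_gap: 0.398
grip_force: 0.0
[ 4.84688066e-05  2.69256799e-02  2.50276845e+00  1.57207267e+00
  4.43979377e-01 -5.55985844e-01]
lane 1 a range [-177.7  -12.5]
-190 4.7 [-14.  14.]; -180 4.7 [-3. 15.]; -170 11.8 [-6.  9.]; -160 12.9 [-6.  9.]; -150 12.9 [-5.  9.]; -140 12.9 [-6. 10.]; -130 12.9 [-6.  9.]; -120 13.1 [-6.  9.]; -110 12.9 [-6.  9.]; -100 13.0 [-6.  9.]; -90 13.0 [-6.  9.]; -80 13.0 [-6. 10.]; -70 9.0 [-2.  7.]; -60 7.2 [-9. 12.]; -50 7.2 [-9. 12.]; -40 7.2 [-8. 12.]; -30 7.1 [-9. 12.]; -20 7.2 [-8. 12.]; -10 7.0 [-6.  7.]; 
lane -1 a range [-192.6   -9.9]
-180 4.6 [-12.   9.]; -170 4.7 [-17.   6.]; -150 4.6 [-14.  17.]; -140 4.6 [-13.   6.]; -130 4.7 [ 1. 13.]; -120 4.8 [-5. 13.]; -80 4.7 [-15.  -2.]; -60 4.6 [ 6. 14.]; -30 4.7 [-15.  10.]; -20 4.7 [-13.  18.];
```

View pics/w5.png

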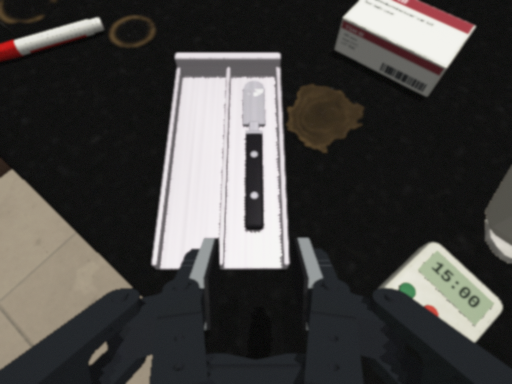

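Wrist view: spatula_down lies flat, handle (255,185), blade tip (255,88), about 10 mm short of the stop wall. Close the fingers, stand the tool upright behind the handle end.

```bash

python3 -m creep '0 0 0 0 -.0195 0 1;0 0 0 0 -.0195 0 1;0 0 0 0 -.0195 0 1;0 0 0 0 -.0195 0 1;0 0 0 0 -.0195 0 1;0 0 0 0 -.0195 0 1;0 0 0 0 0 0 1;0 0 0 0 0 0 1'
python3 - <<'E'
from plant import *;from h import *
o=get_obs();R=tool(40.2,0);print(o["joints"])
delta(tr(195,1.05,30),R,o);delta(tr(195,1.05,7),R,o)
E
```

```text
clock: 13.0
position: [453.1, 208.9, 85.4]
tool_rot: [-3.085, -0.426, 0.714]
ft_force: [-1.2, 0.1, 0.9]
finger_gap: -0.001
grip_force: 0.0
[0.15857807 0.05151956 2.3062957  0.57058467 0.51533488 0.53973456]
shift now-axes [-0.74  0.73  1.65] after-turn axes [0.04 0.63 1.85] turn [-0.0094 -0.0678  0.0039] deg 24.7
shift now-axes [-1.05  0.77  2.35] after-turn axes [0.04 0.63 2.61] turn [-0.0094 -0.0678  0.0039] deg 24.7
```

```bash

python3 -m creep '0 0 0 -.0012 -.0085 .0005 1;0 0 0 -.0012 -.0085 .0005 1;0 0 0 -.0012 -.0085 .0005 1;0 0 0 -.0012 -.0085 .0005 1;0 0 0 -.0012 -.0085 .0005 1;0 0 0 -.0012 -.0085 .0005 1;0 0 0 -.0012 -.0085 .0005 1;0 0 0 -.0012 -.0085 .0005 1;0 0 0 0 0 0 1;0 0 0 0 0 0 1'
python3 - <<'E'
from plant import *;from h import *
o=get_obs();R=tool(40.2,0);print(o["joints"])
delta(tr(195,1.05,30),R,o);delta(tr(195,1.05,7),R,o)
E
```

```text
clock: 13.83
position: [451.0, 208.0, 84.2]
tool_rot: [-3.14, 0.004, 0.7]
ft_force: [-0.2, -0.6, -0.1]
finger_gap: 0.003
grip_force: 0.0
[3.44361245e-01 2.25407180e-01 2.01942028e+00 2.11077690e-04
 9.01041910e-01 1.21527160e+00]
shift now-axes [0.12 0.66 1.81] after-turn axes [0.11 0.66 1.81] turn [-0.0003  0.0006 -0.0003] deg 0.3
shift now-axes [0.12 0.66 2.57] after-turn axes [0.11 0.66 2.57] turn [-0.0003  0.0006 -0.0003] deg 0.3
```

```bash

python3 -m creep '.04 .22 .45 0 0 0 1;.04 .22 .45 0 0 0 1;.04 .22 .45 0 0 0 1;0 0 .45 0 0 0 1;0 0 .4 0 0 0 1;0 0 .37 0 0 0 1;0 0 0 0 0 0 1;0 0 0 0 0 0 1;.1 0 0 0 0 0 1;.1 0 0 0 0 0 1;.1 0 0 0 0 0 1;.1 0 0 0 0 0 1;.1 0 0 0 0 0 1;.1 0 0 0 0 0 1;.1 0 0 0 0 0 1;0 0 0 0 0 0 1;0 0 0 0 0 0 1'
python3 - <<'E'
from plant import *;from h import *
o=get_obs();print("s",96-(o["position"][:2]-T)@D);c=lane((1,))
E
python3 -m creep '.05 0 0 0 0 0 1;.05 0 0 0 0 0 1;0 0 0 0 0 0 1;0 0 0 0 0 0 1'
python3 - <<'E'
from plant import *;from h import *
o=get_obs();print("s",96-(o["position"][:2]-T)@D);c=lane((1,))
E
```

```text
clock: 15.25
position: [484.2, 207.9, 8.7]
tool_rot: [3.139, 0.003, 0.698]
ft_force: [0.2, -0.5, -0.7]
finger_gap: 0.002
grip_force: 0.0
s 173.0614536188462
lane 1 a range [-167.8  -60. ]
-170 48.4 [-10.  16.]; -160 43.6 [-4.  9.]; -150 12.8 [-6. 10.]; -140 12.9 [-6. 10.]; -130 12.9 [-6.  9.]; -120 12.8 [-6.  9.]; -110 12.8 [-6. 10.]; -100 12.9 [-6. 10.]; -90 12.7 [-6. 10.]; -80 12.9 [-6.  9.]; -70 8.9 [-2.  6.]; -60 7.1 [-9. 12.]; 
clock: 15.63
position: [486.4, 209.8, 8.7]
tool_rot: [3.139, 0.003, 0.698]
ft_force: [-0.6, -0.4, -0.7]
finger_gap: -0.001
grip_force: 0.0
s 170.16848473925413
lane 1 a range [-167.5  -57.1]
-170 12.5 [-5.  9.]; -160 47.8 [-9. 15.]; -150 12.8 [-6. 10.]; -140 12.9 [-6. 10.]; -130 12.8 [-6. 10.]; -120 12.8 [-6.  9.]; -110 12.8 [-6.  9.]; -100 12.8 [-6. 10.]; -90 12.8 [-6. 10.]; -80 13.0 [-6. 10.]; -70 8.9 [-6.  6.]; -60 7.0 [-9. 12.];
```

```bash
cat >> h.py <<'E'
def edge(l=1):
    from plant import camera
    c=camera("wrist");W=cloud(c);S=W[...,:2]-np.array(tr(0,l,0))[:2];a=S@D;b=S@L;Z=W[...,2]
    g=c["img"].mean(2);k=(abs(b-2)<4)&(Z>4.5)&(Z<30)
    print("handle visible a",np.round(np.percentile(a[k&(Z>10.5)],[1,99]),1),"blade/neck",np.round(np.percentile(a[k&(Z<9.5)],[1,99]),1))
E
python3 -c "
from h import *;edge()"
python3 -m creep '.07 0 0 0 0 0 1;.07 0 0 0 0 0 1;.07 0 0 0 0 0 1;0 0 0 0 0 0 1;0 0 0 0 0 0 1'
python3 -c "
from h import *;edge()"
```

```text
handle visible a [-167.4  -75.9] blade/neck [-74.7 -57. ]
clock: 16.15
position: [491.4, 213.9, 8.7]
tool_rot: [3.139, 0.003, 0.698]
ft_force: [-0.1, -0.3, -0.5]
finger_gap: -0.001
grip_force: 0.0
handle visible a [-163.1  -75.7] blade/neck [-74.5 -50.4]
```

```bash
python3 - <<'E'
from plant import *;from h import *
o=get_obs();print(o["position"],(o["position"][:2]-np.array(tr(0,1,0))[:2])@D,(o["position"][:2]-np.array(tr(0,1,0))[:2])@L)
c=camera("wrist");np.savez("w6.npz",**c);s=camera("scene");np.savez("s6.npz",**s)
a=cv2.resize(c["img"][150:384,100:420],(640,468))
W=cloud(s);k=np.argwhere(np.hypot(W[...,0]-525,W[...,1]-279)<130);(v0,u0),(v1,u1)=k.min(0),k.max(0)
b=cv2.resize(s["img"][max(v0-40,0):v1+10,u0:u1],None,fx=5,fy=5);print(b.shape)
cv2.imwrite("pics/w6.png",a);cv2.imwrite("pics/s6.png",cv2.resize(b,(700,int(700*b.shape[0]/b.shape[1]))))
E
```

```text
[491.19754371 213.81547296   8.68776733] -163.8889245547553 3.1078689659751007
(1295, 530, 3)
```

View pics/w6.png

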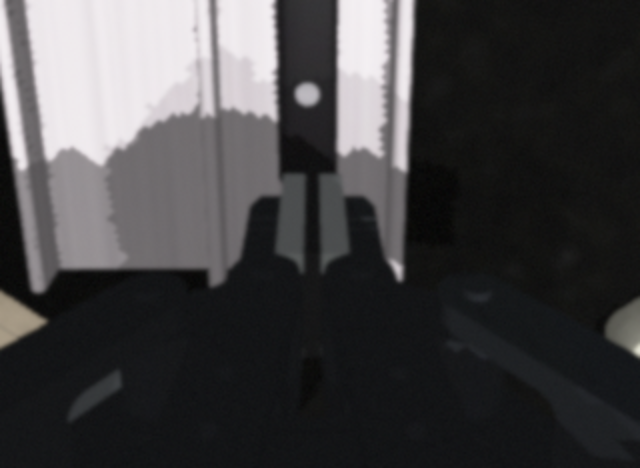

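Wrist crop: the shut pads end at (310,175), at the dark handle's end (308,165); the handle hasn't moved yet, so I keep pushing in small steps.

```bash

python3 -m creep '.07 0 0 0 0 0 1;.07 0 0 0 0 0 1;0 0 0 0 0 0 1;0 0 0 0 0 0 1'
python3 -c "
from h import *;edge()"
python3 -m creep '.07 0 0 0 0 0 1;.07 0 0 0 0 0 1;0 0 0 0 0 0 1;0 0 0 0 0 0 1'
python3 -c "
from h import *;edge()"
```

```text
clock: 16.63
position: [494.6, 216.6, 8.8]
tool_rot: [3.139, 0.003, 0.698]
ft_force: [0.0, 0.1, 0.9]
finger_gap: 0.004
grip_force: 0.0
handle visible a [-159.   -75.7] blade/neck [-74.5 -46.2]
clock: 17.02
position: [497.8, 219.3, 8.7]
tool_rot: [3.139, 0.003, 0.698]
ft_force: [-0.7, 0.5, -0.0]
finger_gap: 0.001
grip_force: 0.0
handle visible a [-154.8  -75.5] blade/neck [-74.5 -42.1]
```

```bash
python3 - <<'E'
from plant import *;from h import *
s=camera("scene");np.savez("s7.npz",**s);W=cloud(s);Z=W[...,2]
S=W[...,:2]-np.array(tr(0,1,0))[:2];a=S@D;b=S@L
for x in range(-200,-130,6):
    k=(abs(a-x)<3)&(abs(b)<20);
    print(x,[(round(float(z)),round(float(bb)),int(g)) for z,bb,g in sorted(zip(Z[k],b[k],s["img"].mean(2)[k]))][:14])
k=np.argwhere(np.hypot(W[...,0]-510,W[...,1]-260)<110);(v0,u0),(v1,u1)=k.min(0),k.max(0)
im=s["img"][v0-20:v1,u0:u1];cv2.imwrite("pics/s7.png",cv2.resize(im,None,fx=5,fy=5)[:600,:800]);print(im.shape,u0,v0)
E
```

```text
-200 [(-4, -9, 0), (-2, 9, 7), (-2, 7, 154), (-2, 12, 0), (-1, 0, 170), (-1, -8, 0), (-1, 2, 2), (0, 5, 50), (0, -17, 111), (1, -5, 20), (1, 18, 255), (1, 14, 71), (1, 17, 5), (2, 15, 255)]
-194 [(-2, -4, 142), (-1, 1, 151), (0, 13, 119), (0, 17, 255), (1, -15, 140), (1, -4, 148), (2, 12, 129), (2, 15, 255), (2, 3, 150), (2, 9, 136), (2, -11, 146), (3, 5, 153), (3, -14, 149), (3, -13, 143)]
-188 [(-1, -6, 138), (1, 17, 255), (1, 13, 255), (1, -17, 131), (1, 1, 147), (2, 5, 160), (2, 10, 131), (2, -15, 141), (2, 14, 255), (2, -9, 142), (2, -3, 142), (2, -12, 140), (2, 0, 142), (2, 4, 152)]
-182 [(-2, -15, 140), (0, -8, 143), (0, -13, 138), (0, -6, 139), (2, 18, 133), (2, -11, 143), (2, -1, 147), (2, -10, 143), (3, 1, 152), (3, 11, 143), (3, -7, 140), (3, -17, 140), (4, -14, 140), (5, -6, 142)]
-176 [(-2, -9, 141), (1, -12, 141), (2, -6, 142), (2, -9, 142), (2, -2, 156), (2, -15, 137), (4, -18, 134), (4, -9, 141), (4, -16, 138), (6, -7, 145), (6, -5, 153), (7, -14, 139), (207, -19, 28), (374, -19, 85)]
-170 [(0, -9, 144), (0, -15, 142), (2, -6, 152), (2, -9, 148), (2, -4, 152), (3, -2,
[... 701 characters left out ...]
, (10, -7, 26), (11, 3, 22), (12, -5, 19), (12, -4, 22)]
-146 [(1, -13, 137), (1, -7, 148), (2, -7, 151), (2, -16, 119), (2, -17, 133), (2, 19, 255), (2, -13, 122), (2, 15, 255), (3, -17, 136), (4, -11, 133), (5, 16, 255), (6, -6, 49), (6, -13, 141), (6, -7, 58)]
-140 [(1, -9, 255), (1, 14, 218), (1, -8, 255), (1, 20, 255), (2, -17, 244), (3, -7, 139), (3, 12, 147), (3, -15, 254), (4, -12, 255), (4, -16, 255), (5, -14, 255), (6, 14, 255), (7, 14, 255), (8, -8, 136)]
-134 [(-1, -15, 252), (-1, -9, 255), (0, -5, 155), (2, -13, 255), (2, -16, 254), (2, -8, 255), (2, -7, 209), (2, -10, 255), (3, 18, 255), (3, -14, 251), (3, 17, 255), (3, 14, 255), (4, 14, 255), (4, 20, 255)]
(249, 91, 3) 208 154
```

View pics/s7.png

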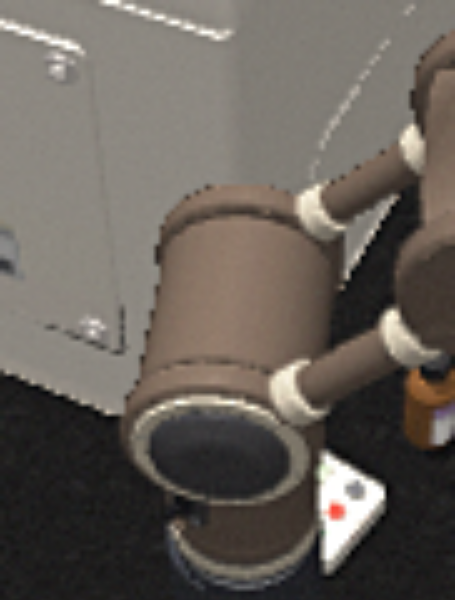

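Scene view: the arm's wrist hides the fingers. I'll check the fingertip height from the wrist depth map instead.

```bash
python3 - <<'E'
from h import *
c=dict(np.load("w6.npz"));W=cloud(c);S=W[...,:2]-np.array(tr(0,1,0))[:2];a=S@D;b=S@L
for u in(246,250,255,262,266):
  print(u,[(v,round(float(a[v,u])),round(float(b[v,u])),round(float(W[v,u,2]))) for v in range(222,290,6)])
E
```

```text
246 [(222, -156, -2, 14), (228, -159, -2, 13), (234, -163, -2, 12), (240, -153, -1, 42), (246, -153, -1, 47), (252, -153, -1, 53), (258, -152, -1, 59), (264, -153, -1, 63), (270, -153, 0, 67), (276, -153, 0, 70), (282, -152, 0, 77), (288, -151, 0, 81)]
250 [(222, -156, 0, 14), (228, -160, 0, 13), (234, -163, 0, 13), (240, -153, 1, 41), (246, -153, 1, 47), (252, -153, 1, 53), (258, -153, 1, 58), (264, -153, 1, 62), (270, -153, 1, 67), (276, -153, 1, 71), (282, -154, 1, 72), (288, -156, 1, 73)]
255 [(222, -156, 3, 12), (228, -160, 3, 12), (234, -163, 3, 13), (240, -153, 3, 41), (246, -153, 3, 47), (252, -153, 3, 53), (258, -152, 3, 59), (264, -153, 3, 63), (270, -153, 3, 67), (276, -153, 3, 72), (282, -155, 3, 72), (288, -158, 3, 71)]
262 [(222, -156, 7, 13), (228, -159, 7, 13), (234, -163, 7, 13), (240, -152, 6, 43), (246, -153, 6, 48), (252, -152, 6, 54), (258, -153, 6, 58), (264, -153, 6, 63), (270, -152, 5, 68), (276, -153, 5, 72), (282, -155, 5, 72), (288, -151, 5, 81)]
266 [(222, -156, 9, 13), (228, -159, 9, 13), (234, -163, 9, 13), (240, -152, 8, 42), (246, -152, 8, 49), (252, -152, 7, 54), (258, -153, 7, 58), (264, -153, 7, 63), (270, -153, 7, 67), (276, -153, 7, 72), (282, -152, 7, 77), (288, -152, 6, 80)]
```

```bash
python3 - <<'E'
import plant
print([n for n in dir(plant) if not n.startswith('_')],getattr(plant,'grip_point_offset',None))
from h import *
# open fingers in w1 (tool frame of then), shut in w6: points in tool frame relative to TCP
for f,p,r in(("w0.npz",[477.9,-311.1,299.0],[-3.141,0,1.43]),("w6.npz",[491.2,213.8,8.7],[3.139,.003,.698]),):
    c=dict(np.load(f));W=cloud(c);P=Ro.from_euler('xyz',r).inv().apply(W.reshape(-1,3)-p).reshape(W.shape)
    z=c["z_map"];near=(z>0)&(P[...,2]<15)&(P[...,2]>-90)&(abs(P[...,1])<75)&(abs(P[...,0])<25)
    print(f,near.sum(),"tool z of furthest points",np.round(np.sort(P[...,2][near])[-8:],1),"cam in tool",np.round(Ro.from_euler('xyz',r).inv().apply(c["world_from_camera"][:3,3]-p),1))
    for v in range(200,384,10):
        q=P[v][near[v]]
        if len(q):print(v,np.round(q.mean(0)),len(q))
E
```

```text
['Unreachable', 'camera', 'finish_job', 'get_obs', 'grip_point_offset'] 18.700000000000003
w0.npz 11187 tool z of furthest points [-38.4 -38.4 -38.3 -38.3 -38.3 -38.2 -38.1 -37.1] cam in tool [  74.9   -0.  -168. ]
250 [ 11.   0. -42.] 34
260 [ 10.   0. -49.] 54
270 [  8.   0. -53.] 90
280 [  7.   0. -58.] 108
290 [  5.  -0. -63.] 123
300 [  6.   0. -70.] 140
310 [  7.   0. -77.] 166
320 [  9.  -0. -83.] 252
330 [  5.   0. -84.] 78
340 [  7.  -9. -90.] 40
350 [  3. -27. -90.] 4
360 [ -0. -13. -90.] 8
370 [ -4.  -4. -90.] 13
380 [ -8.  -0. -90.] 14
w6.npz 35662 tool z of furthest points [10.7 10.8 10.8 10.8 10.9 10.9 10.9 11. ] cam in tool [  75.   -0. -168.]
200 [17. -1.  5.] 276
210 [11. -2.  5.] 272
220 [ 5. -1.  5.] 268
230 [-1. -3.  5.] 268
240 [-5. -2.  1.] 265
250 [-9. -2. -4.] 261
260 [-13.  -2.  -8.] 258
270 [  1.  -7. -41.] 97
280 [ 12.   0. -67.] 76
290 [ 12.   0. -72.] 150
300 [ 11.   0. -76.] 226
310 [ 11.  -0. -81.] 263
320 [  9.  -0. -84.] 202
330 [  5.   0. -83.] 97
340 [ -1.  -0. -80.] 67
350 [ -6.   0. -80.] 78
360 [ -7.  -0. -82.] 85
370 [ -8.   1. -86.] 74
380 [ -8.  -1. -89.] 31
```

The fingertips really end about 31 mm short of the reported TCP (38 mm when open), so they passed over the handle. I back off and push lower.

```bash

python3 -m creep '-.6 -.05 0 0 0 0 1;-.6 -.06 0 0 0 0 1;0 0 0 0 0 0 1;0 0 .35 0 0 0 1;0 0 .35 0 0 0 1;0 0 .2 0 0 0 1;0 0 .13 0 0 0 1;0 0 0 0 0 0 1'
python3 -m creep '.12 0 0 0 0 0 1;.12 0 0 0 0 0 1;.12 0 0 0 0 0 1;0 0 0 0 0 0 1;0 0 0 0 0 0 1'
python3 -c "
from h import *;edge()
from plant import *
o=get_obs();q=o['position'][:2]-np.array(tr(0,1,0))[:2];print(q@D,q@L)"
```

```text
clock: 17.78
position: [468.1, 198.7, -22.3]
tool_rot: [3.14, 0.004, 0.698]
ft_force: [-2.8, -0.7, 6.6]
finger_gap: 0.002
grip_force: 3.5
clock: 18.2
position: [474.5, 204.5, -22.4]
tool_rot: [3.14, 0.009, 0.699]
ft_force: [-4.3, -3.3, 9.6]
finger_gap: -0.004
grip_force: 4.9
handle visible a [-171.6  -78.2] blade/neck [-172.  -170.8]
-182.68989283129096 -0.5046061105295081
```

```bash

python3 -m creep '0 .05 -.1 0 0 0 1;.08 0 0 0 0 0 1;.08 0 0 0 0 0 1;.08 0 0 0 0 0 1;0 0 0 0 0 0 1;0 0 0 0 0 0 1'
python3 -c "
from h import *;edge()"
python3 -m creep '.07 0 0 0 0 0 1;.07 0 0 0 0 0 1;0 0 0 0 0 0 1;0 0 0 0 0 0 1'
python3 -c "
from h import *;edge()
from plant import *
o=get_obs();q=o['position'][:2]-np.array(tr(0,1,0))[:2];print(q@D,q@L,o['ft_force'])"
```

```text
clock: 18.75
position: [483.1, 209.2, -19.3]
tool_rot: [3.139, 0.002, 0.698]
ft_force: [0.2, -0.2, -0.1]
finger_gap: -0.001
grip_force: 0.0
handle visible a [-162.3  -68.1] blade/neck [-162.6 -162.5]
clock: 19.13
position: [484.5, 210.8, -19.5]
tool_rot: [3.14, 0.006, 0.698]
ft_force: [-3.5, -3.4, 2.3]
finger_gap: -0.003
grip_force: 2.2
handle visible a [-160.   -66.3] blade/neck [-64.7 -64.2]
-170.87518595568315 1.090435224119716 [-2.49655171 -3.82137259  2.99129597]
```

```bash

python3 -m creep '.07 0 0 0 0 0 1;0 0 0 0 0 0 1;0 0 0 0 0 0 1'
python3 -c "
from h import *;edge()"
python3 -m creep '-.1 0 0 0 0 0 1;0 0 -.6 0 0 0 1;0 0 -.9 0 0 0 1;0 0 -.9 0 0 0 1;0 0 -.9 0 0 0 1;0 0 -.9 0 0 0 1;0 0 -.9 0 0 0 1;0 0 -.9 0 0 0 -1;0 0 -.9 0 0 0 -1;0 0 -.9 0 0 0 -1;0 0 -.9 0 0 0 -1;0 0 -.9 0 0 0 -1;0 0 -.9 0 0 0 -1;0 0 0 0 0 0 -1'
python3 - <<'E'
from plant import *;from h import *
o=get_obs();print(o["joints"],o["clock"]);lane((1,))
R=tool(82.17,-40);delta([462,195,346],R,o)
E
```

```text
clock: 19.43
position: [484.4, 211.0, -19.7]
tool_rot: [3.141, 0.01, 0.699]
ft_force: [-6.1, -6.6, 6.7]
finger_gap: 0.0
grip_force: 4.4
handle visible a [-159.8  -66.3] blade/neck [-64.7 -64.1]
clock: 20.65
position: [490.2, 214.4, 303.4]
tool_rot: [3.134, -0.012, 0.698]
ft_force: [0.9, -0.6, 0.8]
finger_gap: 0.973
grip_force: 0.0
[ 0.33249256  0.04625413  1.74270153 -0.00252355  1.33832158  1.20551597] 20.65
lane 1 a range [-186.7   -2.7]
-190 4.9 [-17.  12.]; -170 4.7 [-11.  17.]; -160 12.0 [-10.  17.]; -150 12.9 [-13.   9.]; -140 12.8 [-13.   9.]; -130 12.9 [-5.  9.]; -120 12.8 [-4.  9.]; -110 12.8 [-6.  9.]; -100 12.7 [-6. 11.]; -90 12.9 [-6.  9.]; -80 12.6 [-7. 10.]; -70 13.2 [-5.  9.]; -60 8.9 [-13.  10.]; -50 7.1 [-8. 13.]; -40 6.9 [-8. 13.]; -30 6.9 [-8. 13.]; -20 6.8 [-11.  13.]; -10 7.1 [-7. 12.]; 
shift now-axes [-1.12 -0.1  -1.43] after-turn axes [-1.5  -0.84 -0.59] turn [-0.0391 -0.1074 -0.1129] deg 57.9
```

Spatula_down is flat against the stop wall (pushing now raises the force). Next is spatula_up, with the corrected fingertip offset.

```bash

python3 -m creep '-.12 0 -.14 -.0039 -.0107 -.0113 -1;-.12 0 -.14 -.0039 -.0107 -.0113 -1;-.12 0 -.14 -.0039 -.0107 -.0113 -1;-.12 0 -.14 -.0039 -.0107 -.0113 -1;-.12 0 -.14 -.0039 -.0107 -.0113 -1;-.12 0 -.14 -.0039 -.0107 -.0113 -1;-.12 0 -.14 -.0039 -.0107 -.0113 -1;-.12 0 -.14 -.0039 -.0107 -.0113 -1;0 0 0 -.0039 -.0107 -.0113 -1;0 0 0 -.0039 -.0107 -.0113 -1;0 0 0 0 0 0 -1;0 0 0 0 0 0 -1'
python3 - <<'E'
from plant import *;from h import *
o=get_obs();R=tool(82.17,-40);print(o["joints"]);g=tip(st(-56.4,.3,145),R,37);print(g);delta(g-100*R.as_matrix()[:,2]+[0,0,80],R,o)
E
```

```text
clock: 21.7
position: [471.5, 198.7, 332.6]
tool_rot: [-3.121, 0.704, 1.448]
ft_force: [0.6, -0.0, 0.8]
finger_gap: 0.995
grip_force: 0.0
[ 0.62444869  0.33195065  1.50978132 -0.49379313  1.80715677  0.76368411]
[ 473.27545016 -356.22774287  116.6563556 ]
shift now-axes [-11.08   2.6   11.95] after-turn axes [-11.12   2.58  11.91] turn [-0.0018  0.0009  0.0017] deg 1.0
```

```bash

python3 -m creep '-.555 .13 .597 -.0001 0 .0001 -1;-.555 .13 .597 -.0001 0 .0001 -1;-.555 .13 .597 -.0001 0 .0001 -1;-.555 .13 .597 -.0001 0 .0001 -1;-.555 .13 .597 -.0001 0 .0001 -1;-.555 .13 .597 -.0001 0 .0001 -1;-.555 .13 .597 -.0001 0 .0001 -1;-.555 .13 .597 -.0001 0 .0001 -1;-.555 .13 .597 -.0001 0 .0001 -1;-.555 .13 .597 -.0001 0 .0001 -1;-.555 .13 .597 -.0001 0 .0001 -1;-.555 .13 .597 -.0001 0 .0001 -1;-.555 .13 .597 -.0001 0 .0001 -1;-.555 .13 .597 -.0001 0 .0001 -1;-.555 .13 .597 -.0001 0 .0001 -1;-.555 .13 .597 -.0001 0 .0001 -1;-.555 .13 .597 -.0001 0 .0001 -1;-.555 .13 .597 -.0001 0 .0001 -1;-.555 .13 .597 -.0001 0 .0001 -1;-.555 .13 .597 -.0001 0 .0001 -1'
python3 - <<'E'
from plant import *;from h import *
o=get_obs();R=tool(82.17,-40);z=R.as_matrix()[:,2];g=tip(st(-56.4,.3,145),R,37);delta(g-60*z,R,o);delta(g,R,o)
c=camera("wrist");W=cloud(c);S=W[...,:2]-C;A=S@d;B=S@e;Z=W[...,2]
for q in range(118,172,8):
    m=(abs(A+54)<16)&(abs(B)<20)&(abs(Z-q)<4);print(q,m.sum(),np.round(np.percentile(A[m],[3,50,97]),1),np.round(np.percentile(B[m],[3,97]),1))
m=(A>5)&(A<70)&(abs(B)<28)&(Z>95);print("pens max z",Z[m].max(),np.percentile(A[m],[1,99]))
E
```

```text
clock: 23.37
position: [482.2, -295.5, 277.3]
tool_rot: [3.131, 0.702, 1.423]
ft_force: [0.2, 0.0, 0.4]
finger_gap: 1.0
grip_force: 0.0
shift now-axes [ 1.89 -0.04  3.41] after-turn axes [ 1.88 -0.02  3.42] turn [ 0.0005  0.0007 -0.0013] deg 0.6
shift now-axes [ 1.9  -0.05  5.41] after-turn axes [ 1.88 -0.02  5.42] turn [ 0.0005  0.0007 -0.0013] deg 0.6
118 157 [-55.9 -55.  -53.4] [-10.9  10.5]
126 158 [-56.1 -55.  -54.2] [-10.2  10.3]
134 162 [-55.9 -55.  -54.1] [-10.6  10.1]
142 174 [-55.9 -55.  -54.2] [-10.5  10.6]
150 170 [-55.9 -55.  -53.9] [-10.3  10.5]
158 182 [-56.2 -55.  -54.1] [-10.    9.7]
166 127 [-58.3 -55.5 -54.3] [-8.   7.9]
pens max z 353.47383254957083 [17.32391786 67.99128643]
```

```bash

python3 -m creep '.38 -.01 .68 .0001 .0001 -.0003 -1;.38 -.01 .68 .0001 .0001 -.0003 -1;.38 0 .68 .0001 .0001 -.0003 -1;.37 0 .68 .0001 .0001 -.0003 -1;.37 0 .68 .0001 .0001 -.0003 -1;0 0 .5 0 0 0 -1;0 0 .5 0 0 0 -1;0 0 .5 0 0 0 -1;0 0 0 0 0 0 -1;0 0 0 0 0 0 -1'
python3 - <<'E'
from plant import *;from h import *
o=get_obs();R=tool(82.17,-40);delta(tip(st(-56.4,.3,145),R,37),R,o)
c=camera("wrist");cv2.imwrite("pics/w8.png",c["img"])
E
```

```text
clock: 24.25
position: [474.2, -345.5, 127.9]
tool_rot: [-3.136, 0.7, 1.439]
ft_force: [1.5, -0.8, -0.2]
finger_gap: 1.001
grip_force: 0.0
shift now-axes [-0.03  0.02  0.52] after-turn axes [-0.03  0.02  0.52] turn [-0.0004  0.0003  0.0006] deg 0.3
```

View pics/w8.png

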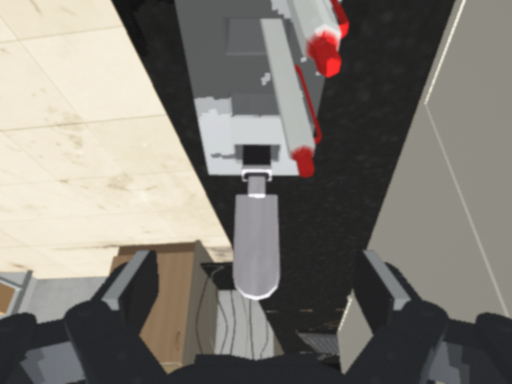

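Wrist view: the blade (235-278, 195-298) is centred between the open fingers at (140,270) and (375,270), and both pens are clear. Final approach, grip and lift.

```bash

python3 -m creep '-.01 .01 .26 0 0 0 -1;-.02 .01 .26 0 0 0 -1;0 0 0 0 0 0 -1;0 0 0 0 0 0 1;0 0 0 0 0 0 1;0 0 0 0 0 0 1;0 0 0 0 0 0 1;0 0 0 0 0 0 1;0 0 0 0 0 0 1;0 0 0 0 0 0 1;0 0 0 0 0 0 1;0 0 0 0 0 0 1;0 0 0 0 0 0 1' 80
python3 -m creep '-.21 0 -.25 0 0 0 1;-.21 0 -.25 0 0 0 1;-.43 0 -.51 0 0 0 1;-.43 0 -.51 0 0 0 1;-.43 0 -.51 0 0 0 1;-.43 0 -.51 0 0 0 1;-.54 0 -.64 0 0 0 1;-.54 0 -.64 0 0 0 1;-.54 0 -.64 0 0 0 1;-.54 0 -.64 0 0 0 1;-.54 0 -.64 0 0 0 1;0 0 0 0 0 0 1;0 0 0 0 0 0 1' 80
python3 - <<'E'
from plant import *;from h import *
o=get_obs();print(o["joints"])
c=camera("wrist");W=cloud(c);S=W[...,:2]-C;A=S@d;B=S@e;Z=W[...,2]
for q in range(200,400,12):
    m=(abs(A+54)<22)&(abs(B)<20)&(abs(Z-q)<5)
    if m.sum()>3:print(q,m.sum(),np.round(np.percentile(A[m],[3,50,97]),1),np.round(np.percentile(B[m],[3,97]),1))
R=tool(82.17,-40);delta([440,195,370],R,o)
E
```

```text
clock: 25.38
position: [474.2, -355.8, 117.2]
tool_rot: [-3.136, 0.701, 1.441]
ft_force: [-0.9, -0.7, 1.5]
finger_gap: 0.23
grip_force: 78.2
clock: 26.47
position: [476.0, -355.9, 344.8]
tool_rot: [3.14, 0.701, 1.437]
ft_force: [-0.2, 0.2, -1.7]
finger_gap: 0.229
grip_force: 78.3
[-0.34780791  0.05923521  1.8079037  -0.739408    1.20744264  0.03519226]
236 105 [-51.6 -49.6 -48.6] [-4.4  9.8]
248 253 [-51.3 -49.5 -48.5] [-4.9 10.1]
260 283 [-51.7 -49.4 -48.4] [-4.7 10. ]
272 319 [-51.7 -49.5 -48.6] [-5.  10.3]
284 343 [-51.6 -49.5 -48.4] [-4.6 10.1]
296 372 [-51.7 -49.5 -48.4] [-5.  10.2]
308 430 [-51.5 -49.5 -48.4] [-4.4 10.1]
320 465 [-51.5 -49.4 -48.4] [-4.6  9.9]
332 569 [-57.2 -52.8 -48.7] [-4.6 10.2]
344 781 [-56.4 -55.2 -53. ] [-7.5 12.9]
356 907 [-56.4 -55.3 -52.6] [-7.7 13.1]
368 1560 [-56.3 -54.7 -42. ] [-18.   17.7]
380 1964 [-56.3 -54.4 -32.7] [-18.3  17.6]
392 1341 [-56.8 -54.5 -32.8] [-8.7 14.1]
shift now-axes [ 13.25  -3.62 -12.28] after-turn axes [ 13.27  -3.69 -12.23] turn [0.0005 0.0004 0.0004] deg 0.3
```

```bash
python3 - <<'E'
from plant import *;from h import *
o=get_obs();R=tool(82.17,-40);delta([480,250,350],R,o)
R2=tool(220.2,38);rv=(R.inv()*R2).as_rotvec();print(rv/2/np.pi,np.degrees(np.linalg.norm(rv)))
h=R.inv().apply([0,0,-1])
for f in np.linspace(0,1,7):
    X=R*Ro.from_rotvec(rv*f);print(np.round(X.apply(h)*138-X.as_matrix()[:,2]*37),np.round(X.as_matrix()[:,2],2))
E
```

```text
shift now-axes [ 15.16  -2.51 -13.08] after-turn axes [ 15.17  -2.58 -13.06] turn [0.     0.0002 0.0007] deg 0.3
[-0.00695952  0.09625719 -0.39871057] 147.68076049237683
[   3.   24. -110.] [-0.09 -0.64 -0.77]
[ -33.   33. -102.] [-0.09 -0.56 -0.83]
[-67.  30. -85.] [-0.13 -0.48 -0.87]
[-92.  14. -62.] [-0.21 -0.41 -0.89]
[-105.  -12.  -38.] [-0.3  -0.37 -0.88]
[-103.  -42.  -15.] [-0.39 -0.37 -0.84]
[-86. -72.   0.] [-0.47 -0.4  -0.79]
```

```bash

python3 -m creep '.758 -.126 -.654 0 0 0 1;.758 -.126 -.654 0 0 0 1;.758 -.126 -.654 0 0 0 1;.758 -.126 -.654 0 0 0 1;.758 -.126 -.654 0 0 0 1;.758 -.126 -.654 0 0 0 1;.758 -.126 -.654 0 0 0 1;.758 -.126 -.654 0 0 0 1;.758 -.126 -.654 0 0 0 1;.758 -.126 -.654 0 0 0 1;.758 -.126 -.654 0 0 0 1;.758 -.126 -.654 0 0 0 1;.758 -.126 -.654 0 0 0 1;.758 -.126 -.654 0 0 0 1;.758 -.126 -.654 0 0 0 1;.758 -.126 -.654 0 0 0 1;.758 -.126 -.654 0 0 0 1;.758 -.126 -.654 0 0 0 1;.758 -.126 -.654 0 0 0 1;.758 -.126 -.654 0 0 0 1'
python3 -m creep '0 0 0 -.0003 .0044 -.0181 1;0 0 0 -.0003 .0044 -.0181 1;0 0 0 -.0003 .0044 -.0181 1;0 0 0 -.0003 .0044 -.0181 1;0 0 0 -.0003 .0044 -.0181 1;0 0 0 -.0003 .0044 -.0181 1;0 0 0 -.0003 .0044 -.0181 1;0 0 0 -.0003 .0044 -.0181 1;0 0 0 -.0003 .0044 -.0181 1;0 0 0 -.0003 .0044 -.0181 1;0 0 0 -.0003 .0044 -.0181 1;0 0 0 0 0 0 1'
python3 - <<'E'
from plant import *;from h import *
o=get_obs();R=tool(220.2,38);print(o["joints"]);delta([480,250,350],R,o)
E
```

```text
clock: 28.18
position: [478.7, 250.6, 346.9]
tool_rot: [-3.131, 0.703, 1.445]
ft_force: [1.0, -0.2, -0.5]
finger_gap: 0.228
grip_force: 78.4
clock: 29.18
position: [479.6, 248.5, 347.1]
tool_rot: [-2.657, 0.008, 2.648]
ft_force: [0.5, -0.3, -1.0]
finger_gap: 0.23
grip_force: 78.4
[ 0.55022085  0.34060933  1.38672369 -0.25148459  1.82938776 -0.53846399]
shift now-axes [ 0.01  0.   -0.11] after-turn axes [ 0.03  0.03 -0.1 ] turn [-0.0039  0.0467 -0.1987] deg 73.5
```

```bash

python3 -m creep '0 0 0 -.0004 .0042 -.0181 1;0 0 0 -.0004 .0042 -.0181 1;0 0 0 -.0004 .0042 -.0181 1;0 0 0 -.0004 .0042 -.0181 1;0 0 0 -.0004 .0042 -.0181 1;0 0 0 -.0004 .0042 -.0181 1;0 0 0 -.0004 .0042 -.0181 1;0 0 0 -.0004 .0042 -.0181 1;0 0 0 -.0004 .0042 -.0181 1;0 0 0 -.0004 .0042 -.0181 1;0 0 0 -.0004 .0042 -.0181 1;0 0 0 0 0 0 1;0 0 0 0 0 0 1'
python3 - <<'E'
from plant import *;from h import *
o=get_obs();R=tool(220.2,38);print(o["joints"],o["grip_force"]);
g=tip(tr(60,-1,100),R,37);delta(g,R,o)
for n in("top","scene"):
    c=camera(n);W=cloud(c);G=o["position"]-37*Ro.from_euler('xyz',o["tool_rot"]).as_matrix()[:,2];S=W-G;a=S[...,:2]@D;b=S[...,:2]@L;Z=W[...,2]
    print(n,np.round(G))
    for x in range(-150,40,15):
        m=(abs(a-x)<6)&(abs(b)<12)&(Z>G[2]-80)&(Z<G[2]+40)
        if m.sum()>2:print(x,m.sum(),np.round(np.percentile(Z[m],[10,50,90])-G[2],1),np.round(np.percentile(b[m],[5,95]),1))
E
```

```text
clock: 30.27
position: [479.2, 249.5, 347.4]
tool_rot: [-3.139, -0.658, -2.443]
ft_force: [0.8, -0.3, -0.0]
finger_gap: 0.23
grip_force: 78.4
[ 0.48390122  0.4993809   1.22935121 -0.15077498  2.05464944 -1.81202897] 78.40632051229477
shift now-axes [-7.41  0.63  5.92] after-turn axes [-7.44  0.6   5.89] turn [-0.0001  0.0008 -0.0004] deg 0.3
top [496. 264. 377.]
-135 25 [-25.2 -22.6 -20.4] [-5.4  9.2]
-120 41 [-22.9 -19.4 -16. ] [-4.7  9.1]
-105 37 [-18.9 -16.4 -13.7] [-5.3  8.8]
-90 41 [-16.4 -13.5  -9.8] [-5.8  9.5]
-75 40 [-11.8  -9.7  -8.1] [-4.7  8.9]
-60 40 [-9.5 -6.5 -4.3] [-5.3  8.8]
-45 32 [-6.  -3.9 -1.2] [-4.9  8.6]
-30 45 [-8.1 -6.1 -3.1] [-7.4 11.2]
-15 60 [-5.  -2.5  0.9] [-10.5  10.9]
0 68 [-1.8  1.7 20.1] [-11.2  11.3]
15 48 [ 1.5  3.8 29.1] [-10.6   6.7]
30 3 [22.4 28.9 30.2] [-9.9 -9.4]
scene [496. 264. 377.]
-135 17 [-26.9 -23.  -21.4] [-8.1  2.9]
-120 45 [-25.4 -20.  -18.5] [-9.3  3.9]
-105 42 [-21.5 -16.8 -15.6] [-9.8  5.4]
-90 43 [-19.4 -14.4 -12.4] [-9.4  3.6]
-75 45 [-14.3 -11.   -8.6] [-9.1  5.4]
-60 46 [-12.2  -7.4  -5.3] [-9.8  4.3]
-45 47 [-9.7 -5.8 -2.7] [-9.7  4.3]
-30 48 [-7.8 -5.6 -4.1] [-11.2   8.4]
-15 52 [-4.6 -2.8 -1.2] [-10.1   9.4]
0 49 [ 0.1  8.9 21. ] [ 0.2 10.5]
15 38 [16.9 27.2 37.4] [ 7.8 11.9]
```

```bash

python3 -m creep '-.62 .05 .49 0 0 0 1;-.62 .05 .49 0 0 0 1;-.62 .05 .49 0 0 0 1;-.62 .05 .49 0 0 0 1;-.62 .05 .49 0 0 0 1;-.62 .05 .49 0 0 0 1;-.62 .05 .49 0 0 0 1;-.62 .05 .49 0 0 0 1;-.62 .05 .49 0 0 0 1;-.62 .05 .49 0 0 0 1;-.62 .05 .49 0 0 0 1;-.62 .05 .49 0 0 0 1;0 0 0 0 0 0 1;0 0 0 0 0 0 1'
python3 - <<'E'
from plant import *;from h import *
o=get_obs();R=tool(220.2,38);print(o["joints"])
for z in(46,35):delta(tip(tr(60,-1,z),R,37),R,o)
c=camera("top");W=cloud(c);S=W-np.array(tr(0,-1,0));a=S[...,:2]@D;b=S[...,:2]@L;Z=W[...,2]
for x in range(-210,-40,15):
    m=(abs(a-x)<6)&(abs(b)<18)&(Z>25)&(Z<130)
    if m.sum()>2:print(x,m.sum(),np.round(np.percentile(Z[m],[10,50,90]),1),np.round(np.percentile(b[m],[5,95]),1))
E
```

```text
clock: 31.53
position: [519.6, 307.6, 72.3]
tool_rot: [-3.141, -0.659, -2.439]
ft_force: [-0.1, -0.9, -0.7]
finger_gap: 0.226
grip_force: 78.4
[ 0.52426499  0.86282093  1.2082773  -0.11033631  1.72129933 -1.72872527]
shift now-axes [-1.1  -0.01  1.48] after-turn axes [-1.11 -0.01  1.48] turn [-0.0001  0.0006  0.0001] deg 0.2
shift now-axes [-1.33 -0.01  1.77] after-turn axes [-1.33 -0.01  1.77] turn [-0.0001  0.0006  0.0001] deg 0.2
-195 13 [77.1 79.9 82.9] [-3.8  8.8]
-180 25 [79.6 81.9 85.5] [-4.4  9.5]
-165 24 [81.9 84.5 89.5] [-4.9  9.1]
-150 24 [83.6 87.6 92. ] [-5.6  8.3]
-135 24 [88.2 91.1 94.7] [-4.1  9.8]
-120 25 [92.1 94.7 98.9] [-4.7  9.1]
-105 17 [ 92.4  96.2 101. ] [-3.9  8.5]
-90 29 [92.8 96.1 99.5] [-8.3 10.8]
-75 47 [ 96.4 100.5 106.5] [-12.6  15.2]
-60 63 [ 99.7 109.6 124.5] [-16.1  17. ]
-45 29 [100.8 104.  109.6] [-9.4  7.8]
```

```bash

python3 -m creep '-.22 .02 .3 0 0 0 1;-.22 .02 .3 0 0 0 1;-.22 .02 .3 0 0 0 1;-.22 .01 .3 0 0 0 1;-.22 0 .28 0 0 0 1;0 0 0 0 0 0 1;-.05 0 .07 0 0 0 1;-.05 0 .07 0 0 0 1;-.05 0 .06 0 0 0 1;-.05 0 .06 0 0 0 1;0 0 0 0 0 0 1;0 0 0 0 0 0 1'
python3 - <<'E'
from plant import *;from h import *
o=get_obs();R=tool(220.2,38);delta(tip(tr(60,-1,35),R,37),R,o);print(o["ft_torque"])
E
```

```text
clock: 32.58
position: [519.0, 309.3, 8.3]
tool_rot: [3.142, -0.655, -2.438]
ft_force: [-0.2, 0.2, 0.1]
finger_gap: 0.232
grip_force: 78.4
shift now-axes [-0.   -0.06  0.1 ] after-turn axes [-0.   -0.06  0.1 ] turn [-0.0002  0.0013  0.0002] deg 0.5
[ 0.2117811  -0.22693413  0.00169593]
```

```bash

python3 -m creep '-.04 0 .06 0 0 0 1;0 0 0 0 0 0 1;0 0 0 0 0 0 .4;0 0 0 0 0 0 .2;0 0 0 0 0 0 .1;0 0 0 0 0 0 .1;0 0 0 0 0 0 .1;0 0 0 0 0 0 .1;0 0 -.4 0 0 0 .1;0 0 -.8 0 0 0 .1;0 0 -.9 0 0 0 .1;0 0 -.9 0 0 0 .1;0 0 -.9 0 0 0 .1;0 0 -.9 0 0 0 .1;0 0 -.9 0 0 0 .1;0 0 -.9 0 0 0 .1;0 0 -.9 0 0 0 .1;0 0 -.9 0 0 0 1;0 0 0 0 0 0 1;0 0 0 0 0 0 1'
cat >> h.py <<'E'
def look(n):
    from plant import camera
    c=camera(n);W=cloud(c);Z=W[...,2]
    for l in(1,-1):
        S=W[...,:2]-np.array(tr(0,l,0))[:2];a=S@D;b=S@L;print(n,l)
        for x in range(-220,0,12):
            k=(abs(b)<18)&(abs(a-x)<5)&(Z>5.5)&(Z<60)
            if k.sum()>3:print(x,k.sum(),np.round(np.median(Z[k]),1),np.round(np.percentile(b[k],[5,95])),end="; ")
        print()
E
python3 - <<'E'
from plant import *;from h import *
o=get_obs();print(o["joints"],o["clock"]);look("top");look("wrist")
R=tool(220.2,0);delta(tr(225,-1,60),R,o)
E
```

```text
clock: 34.25
position: [637.0, 409.4, 207.0]
tool_rot: [-3.141, -0.651, -2.438]
ft_force: [-0.5, 1.1, -0.7]
finger_gap: 0.03
grip_force: 0.0
[ 0.55462087  1.13216414  0.44415927 -0.11264836  2.20784289 -1.75645837] 34.25
top 1
-196 6 6.2 [-13.  17.]; -184 5 6.4 [-3. 16.]; -172 7 6.1 [-14.  14.]; -160 16 11.4 [-4. 14.]; -148 17 12.1 [-6. 11.]; -136 19 11.6 [-7. 11.]; -124 19 13.3 [-6. 12.]; -112 20 12.8 [-3. 14.]; -100 21 11.2 [-17.  15.]; -88 21 10.3 [-9. 15.]; -76 24 12.0 [-15.  12.]; -64 13 9.0 [-12.  12.]; -52 19 7.1 [-11.  13.]; -40 19 6.7 [-10.  15.]; -28 20 7.5 [-14.  14.]; -16 17 7.0 [-7. 14.]; -4 45 15.3 [-15.  17.]; 
top -1
-196 13 8.4 [-12.   6.]; -184 21 11.5 [-7. 14.]; -172 24 11.6 [-14.  14.]; -160 17 12.9 [-7.  9.]; -148 24 12.2 [-11.  13.]; -136 21 11.8 [-10.  15.]; -124 25 12.0 [-13.  13.]; -112 23 12.9 [-16.   8.]; -100 16 10.1 [-8. 10.]; -88 18 7.8 [-10.  11.]; -76 21 7.5 [-11.  10.]; -64 17 7.2 [-8. 10.]; -52 17 8.7 [-11.  14.]; -40 17 7.2 [-13.  13.]; -28 5 6.8 [-15.  14.]; -16 8 6.5 [-17.  16.]; -4 32 19.6 [-16.  14.]; 
wrist 1
-160 27 12.5 [-4.  9.]; -148 81 12.5 [-5. 10.]; -136 79 12.9 [-5. 10.]; -124 87 12.8 [-5. 10.]; -112 81 12.8 [-4.  9.]; -100 89 12.6 [-5. 10.]; -88 89 12.7 [-5. 10.]; -76 92 12.6 [-5. 10.]; -64 92 10.6 [-4.  9.]; -52 115 7.1 [-7. 12.]; -40 130 7.1 [-7. 13.]; -28 138 6.9 [-7. 13.]; -16 147 6.9 [-7. 13.]; -4 49 6.9 [-5. 11.]; 
wrist -1
-196 6 11.7 [-7.  5.]; -184 70 12.6 [-8.  6.]; -172 74 12.7 [-8.  6.]; -160 74 12.7 [-8.  6.]; -148 77 12.6 [-8.  6.]; -136 79 12.8 [-8.  6.]; -124 80 12.9 [-8.  6.]; -112 78 12.6 [-8.  6.]; -100 97 12.2 [-8.  6.]; -88 89 7.7 [-11.   8.]; -76 122 6.9 [-12.   9.]; -64 130 6.9 [-12.   9.]; -52 128 6.9 [-12.   9.]; -40 113 7.1 [-11.   8.]; 
shift now-axes [ 4.95 -0.05  9.93] after-turn axes [ 9.96 -0.07  4.9 ] turn [-0.0002 -0.1036  0.0003] deg 37.3
```

Both lie flat with undersides down; spatula_up is about 35 mm from its stop. Stand the tool upright and go behind its handle end for the push.

```bash

python3 -m creep '0 0 0 0 -.0173 0 1;0 0 0 0 -.0173 0 1;0 0 0 0 -.0173 0 1;0 0 0 0 -.0173 0 1;0 0 0 0 -.0173 0 1;0 0 0 0 -.0173 0 1;0 0 0 0 0 0 1;.9 0 0 0 0 0 1;.9 0 0 0 0 0 1;.9 0 0 0 0 0 1;.9 0 0 0 0 0 1;.9 0 0 0 0 0 1;.9 0 0 0 0 0 1;.9 0 0 0 0 0 1;.9 0 0 0 0 0 1;.9 0 0 0 0 0 1;.9 0 0 0 0 0 1;.9 0 0 0 0 0 1;0 0 0 0 0 0 1;0 0 0 0 0 0 1'
python3 - <<'E'
from plant import *;from h import *
o=get_obs();R=tool(220.2,0);print(o["joints"],o["clock"])
delta(tr(222,-1,20),R,o);delta(tr(222,-1,-19),R,o)
E
```

```text
clock: 36.02
position: [408.1, 215.6, 206.1]
tool_rot: [3.141, -0.006, -2.439]
ft_force: [1.1, 0.4, -0.1]
finger_gap: -0.002
grip_force: 0.0
[ 3.92347704e-01 -9.66101417e-03  1.99905817e+00 -1.07988542e-03
  1.15809865e+00 -1.88062384e+00] 36.0167
shift now-axes [-0.18 -0.07  6.2 ] after-turn axes [-0.14 -0.06  6.2 ] turn [ 0.0001 -0.0009  0.0002] deg 0.3
shift now-axes [-0.19 -0.07  7.5 ] after-turn axes [-0.14 -0.06  7.5 ] turn [ 0.0001 -0.0009  0.0002] deg 0.3
```

```bash

python3 -m creep '-.14 -.04 .8 0 0 0 1;0 0 .8 0 0 0 1;0 0 .8 0 0 0 1;0 0 .8 0 0 0 1;0 0 .8 0 0 0 1;0 0 .8 0 0 0 1;0 0 .8 0 0 0 1;0 0 .8 0 0 0 1;0 0 .5 0 0 0 1;0 0 .35 0 0 0 1;0 0 .25 0 0 0 1;0 0 0 0 0 0 1;0 0 0 0 0 0 1'
python3 -m creep '-.12 0 0 0 0 0 1;-.12 0 0 0 0 0 1;-.12 0 0 0 0 0 1;-.12 0 0 0 0 0 1;-.12 0 0 0 0 0 1;-.12 0 0 0 0 0 1;-.12 0 0 0 0 0 1;-.12 0 0 0 0 0 1;-.12 0 0 0 0 0 1;-.12 0 0 0 0 0 1;-.12 0 0 0 0 0 1;-.12 0 0 0 0 0 1;0 0 0 0 0 0 1;0 0 0 0 0 0 1'
python3 - <<'E'
from plant import *;from h import *
o=get_obs();q=o['position'][:2]-np.array(tr(0,-1,0))[:2];print(q@D,q@L);look("top")
E
```

```text
clock: 37.1
position: [413.4, 218.1, -18.2]
tool_rot: [3.141, -0.003, -2.438]
ft_force: [0.2, 0.5, 0.2]
finger_gap: -0.002
grip_force: 0.0
clock: 38.27
position: [446.2, 245.9, -18.4]
tool_rot: [3.142, -0.003, -2.438]
ft_force: [0.0, -0.1, -0.1]
finger_gap: -0.004
grip_force: 0.0
-177.5540617834239 -0.48988540028132377
top 1
-196 6 6.2 [-10.  17.]; -184 12 7.2 [-15.  11.]; -148 10 11.9 [ 3. 14.]; -136 11 13.1 [ 5. 15.]; -124 5 11.7 [ 8. 12.]; -112 4 12.0 [ 9. 12.]; -100 5 14.0 [ 7. 11.]; -88 8 11.9 [ 6. 12.]; -76 19 12.8 [-3. 12.]; -64 13 7.3 [-14.   9.]; -52 22 7.2 [-9. 13.]; -40 19 7.8 [-6. 15.]; -28 19 7.4 [-15.  14.]; -16 18 8.4 [-11.  12.]; -4 40 16.9 [-17.  15.]; 
top -1
-64 13 7.3 [-9. 15.]; -52 17 8.4 [-15.   9.]; -40 19 7.7 [-10.  11.]; -28 19 6.7 [-12.  10.]; -16 17 8.2 [-9.  7.]; -4 38 16.0 [-15.  16.];
```

Pushing well (177.6 now; contact with the stop expected near 171).

```bash

python3 -m creep '-.07 0 0 0 0 0 1;-.07 0 0 0 0 0 1;0 0 0 0 0 0 1;0 0 0 0 0 0 1'
python3 -m creep '-.06 0 0 0 0 0 1;-.06 0 0 0 0 0 1;0 0 0 0 0 0 1;0 0 0 0 0 0 1'
python3 -m creep '-.05 0 0 0 0 0 1;0 0 0 0 0 0 1;0 0 0 0 0 0 1'
python3 -c "
from plant import *;from h import *
o=get_obs();q=o['position'][:2]-np.array(tr(0,-1,0))[:2];print(q@D,q@L)"
```

```text
clock: 38.65
position: [449.2, 248.5, -18.4]
tool_rot: [3.142, -0.003, -2.438]
ft_force: [0.4, -0.4, 0.5]
finger_gap: 0.001
grip_force: 0.0
clock: 38.98
position: [451.2, 250.4, -18.6]
tool_rot: [3.141, -0.005, -2.438]
ft_force: [-1.6, -1.0, 0.6]
finger_gap: -0.002
grip_force: 1.0
clock: 39.23
position: [451.1, 250.5, -18.8]
tool_rot: [3.141, -0.008, -2.438]
ft_force: [-2.9, -3.7, 3.4]
finger_gap: 0.001
grip_force: 2.6
-170.82729675226307 -0.7840529090149744
```

Stop reached (position held, force rising). Push slightly more, then back off, rise and check everything.

```bash

python3 -m creep '-.05 0 0 0 0 0 1;0 0 0 0 0 0 1;.2 0 0 0 0 0 1;.2 0 0 0 0 0 1;0 0 -.5 0 0 0 1;0 0 -.8 0 0 0 1;0 0 -.9 0 0 0 1;0 0 -.9 0 0 0 1;0 0 -.9 0 0 0 1;0 0 -.9 0 0 0 1;0 0 -.9 0 0 0 1;0 0 -.9 0 0 0 1;0 0 -.9 0 0 0 1;0 0 -.9 0 0 0 1;0 0 -.9 0 0 0 1;0 0 0 0 0 0 1;0 0 0 0 0 0 1'
python3 - <<'E'
from plant import *;from h import *
look("wrist")
c=camera("top");z0=np.load("top0.npz");df=np.abs(c["img"].astype(int)-z0["img"]).max(2)
for n,(u,v) in dict(bottle=(260,243),timer=(231,232),box=(180,168),pen1=(333,235),pen2=(345,235)).items(): print(n,(df[v-10:v+10,u-10:u+10]>60).sum())
W=cloud(c);Z=W[...,2];S=W[...,:2]-C;A=S@d;B=S@e
for a0 in(18,54):
    m=(abs(A-a0)<16)&(abs(B)<32)&(Z>125)&(Z<160);print("pen",a0,m.sum(),np.round(W[m].mean(0)) if m.any() else "")
c=camera("wrist");W=cloud(c);Z=W[...,2]
for l in(1,-1):
    S=W[...,:2]-np.array(tr(0,l,0))[:2];a=S@D;b=S@L;k=(abs(b-np.array(0))<14)&(Z>5.8)&(Z<15);print(l,np.round(np.percentile(a[k&(a<3)],[1,99]),1),"black",np.round(np.percentile(a[k&(Z>11)&(a<-20)],[1,99]),1))
    k=(abs(b)<18)&(Z>22)&(abs(a)<20);print("stop face a",np.round(np.percentile(a[k],[2,98]),1))
E
```

```text
clock: 40.65
position: [447.2, 246.3, 266.0]
tool_rot: [-3.14, 0.003, -2.438]
ft_force: [0.4, 0.2, -0.4]
finger_gap: 0.001
grip_force: 0.0
wrist 1
-160 57 12.2 [-5.  9.]; -148 100 12.8 [-5.  9.]; -136 103 13.0 [-5. 10.]; -124 88 13.0 [-5.  9.]; -112 84 13.1 [-5. 10.]; -100 87 12.8 [-5. 10.]; -88 86 12.8 [-5.  9.]; -76 81 12.8 [-5.  9.]; -64 45 9.8 [-4.  8.]; -52 88 7.4 [-7. 12.]; -40 101 6.9 [-7. 13.]; -28 85 7.1 [-5. 13.]; -16 70 7.2 [-2. 12.]; -4 142 12.2 [ 1. 17.]; 
wrist -1
-160 57 12.2 [-8.  6.]; -148 93 12.9 [-8.  6.]; -136 93 12.8 [-8.  6.]; -124 86 12.9 [-8.  7.]; -112 81 13.0 [-8.  7.]; -100 84 12.6 [-8.  7.]; -88 84 12.8 [-8.  7.]; -76 83 13.0 [-8.  7.]; -64 46 9.5 [-7.  6.]; -52 24 8.0 [-10.   8.]; 
bottle 0
timer 0
box 0
pen1 0
pen2 0
pen 18 15 [ 499. -262.  141.]
pen 54 14 [ 504. -227.  140.]
1 [-158.7    0. ] black [-158.6  -67.5]
stop face a [-0.8  7.1]
-1 [-159.7  -62.4] black [-158.6  -67.6]Traceback (most recent call last):
  File "<stdin>", line 11, in <module>
    return _quantile_unchecked(
        a, q, axis, out, overwrite_input, method, keepdims, weights)
    return _ureduce(a,
                    func=_quantile_ureduce_func,
    ...<5 lines>...
                    overwrite_input=overwrite_input,
                    method=method)
    r = func(a, **kwargs)
    result = _quantile(arr,
                       quantiles=q,
    ...<2 lines>...
                       out=out,
                       weights=wgt)
    slices_having_nans = np.isnan(arr[-1, ...])
                                  ~~~^^^^^^^^^
IndexError: index -1 is out of bounds for axis 0 with size 0
```

Both spatulas match end to end (handle ends at about 160 mm from the stop, flat), and the pens and bystanders show no change. Handing in.

```bash
python3 -c "
from plant import *
print(finish_job())"
```

```text
the job is handed in; nothing more can be done
None
```

Both spatulas lie flat in the tray, one per lane, blade ends against the stop wall; the camera check showed the pens, bottle, timer and carton unmoved, and the job was handed in at about 41 s (the result was not reported back).

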